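# Change over the blank-drilling jig and release its lockout

### The arm

A 6-joint arm with a two-finger parallel gripper is mounted at the origin on the work surface. World frame = base frame: x ahead of the robot, y to its left, z up, the work surface at z = 0. Lengths are in m, angles in rad, forces in N, time in s.
With the tool pointing down it reaches from about 0.375 to 0.975 m from the base axis. Payload 3.8 kg.
Tool frame: the origin (TCP) lies at the very end of the fingers, on their centre line; the grasp point (between the pads) lies 19 mm behind it; z points along the fingers, y is the line along which they close (so a half turn about z gives the same grasp; the last joint's range is limited). The gripper opens to 85 mm and grips with 20 to 120 N. Pads are 22 mm wide; open, the fingers measure 114 mm over their backs; the gripper's body (76 mm by 85 mm) begins 54 mm behind the grasp point. The pads swing forward as they close: fully open they stand 13 mm farther back than shut.
Start: joints at [1.265, 0.264, 1.604, -0, 1.274, -0.037], TCP at [0.179, 0.651, 0.195] pointing down, gripper open.
Joint ranges: [-2.63, 2.63], [-0.94, 2.18], [0.31, 2.57], [-1.31, 4.45], [0, 2.66], [-2.55, 2.55]. Speed limits (rad/s): [2.57, 2.57, 3.14, 3.14, 3.14, 3.14].

### API

Orientations are given as a rotation vector (axis times angle).
In Python, from workcell import bot gives the robot as it stands.
- The arm moves only by the shell command python3 -m creep 'ROWS' [FORCE]. ROWS is JSON, a list of rows, each a list of 5 numbers: the shift along the tool's x, y, z in units of 0.05 m (1.0 is 0.05 m), then the turn about the tool's z in units of 0.1 rad (1.0 is 0.1 rad), then the opening, from 0 (shut) to 1 (fully open). In form: [[tx, ty, tz, spin, hand], ...]. A call has 1 to 20 rows; each row shifts and turns the commanded pose from where the row before left it, along the tool's axes as they then stand; what a row does not reach is not made up. A row lasts 1/8 s, in which the tool goes at most 62.5 mm and 10.7 degrees, less where a joint would pass 70% of its speed; a pose out of reach is approached as far as the arm can. A call with a number of a shift or a turn outside -1 to 1 is refused whole. A call with a gripper value outside its range is refused whole. The fingers move at their own pace and stop on an object; FORCE is the grip in N (left out, the last holds). Time passes only in rows, so rows that do not move let the fingers close. It gives the time, the measured TCP pose, the force, the opening and the grip force at its end, in the units of the state.
- bot.read_state(): the state, without advancing time (a new reading comes with each control period).
- bot.read_camera(name): name is "scene" or "side" or "wrist"; returns a dict with "pixels" (480x640x3 uint8, red, green, blue), "vfov" (degrees; the focal length in pixels is half the picture's height over the tangent of half this angle, whatever the lens; pixels are square), "cx", "cy" (the principal point, pixels), "dist_coeffs" ([k1, k2, p1, p2, k3] as OpenCV has them; the pictures are not rectified), "world_to_cam" (4x4, takes a point from world to camera coordinates). Camera axes: x right, y down, z forward; pixel columns grow to the right and rows downward; lengths in m; the calibration is good to about 2 mm. A picture is of the moment at which its call begins. There is no depth.
- bot.finish_job(): hands the job in; it is judged then, once.
Trained networks look in a picture, given as the dict that the camera call returned (one of the last four; its "shot" number tells which), for a name from the list of things; names that differ only in an ending like _2 or _b are one class to them, and where a whole thing is asked for, a point or a joint stands for the part that bears it (a point fixed in the world has none). Each returns a list of dicts, best first, with "score" (0 to 1); they miss things now and then, are a little off and sometimes report something else, mostly with a low value. They report only what shows in the picture. A call takes as long as a camera call. They do not tell look-alikes from the thing itself.
- bot.look_for(target, picture): "bbox" ([left, top, right, bottom] in pixels, round what is visible of it).
- bot.regions_of(target, picture): "mask" (480x640 bool, what is visible of it) and "bbox" ([left, top, right, bottom] in pixels, round what is visible of it).
The state is a dict: "time": time; "q": joint angles; "joint_vel": joint speeds; "joint_torque": joint torques, N m; "tool_pos": TCP position; "tcp_rot": TCP orientation; "wrist_force": force on the tool from outside, world axes, zero at the start; "torque": the same for the moment, N m; "width": opening from 0.0 (shut) to 1.0 (fully open); "grip_force": force on a finger pad.
Only numpy, scipy, OpenCV 4.12 (cv2) and the standard library are available. Lean on these libraries where they do the work, as an engineer would, in place of code of your own. Each camera call takes 0.05 s, during which the arm holds its last target. There are 200 camera calls.

### The job

Change over the drilling jig: take off the blue bridge, move the drilled pieces (two black holes on top) from the jig into the big compartment of the black tray so they lie flat, seat every fresh blank flat and fully home in a pocket (any pocket, one each), and set the bridge back over them with both feet fully home so that it presses down the red switch lever. Only then pull the red lockout plug out of its yellow socket and lay it in the tray's small compartment; do not disturb the glue bottle, the mug or the screwdriver.

Things in the scene. Friction and masses are not known exactly. Their poses are not given: they have to be found in the camera images.
- jig: Fixed drilling jig: aluminium base with green walls, 132 mm (x) by 269 mm (y, from -117 to +152); pocket floors 12 mm, wall tops 22 mm above the bench. Origin on the bench under the middle pocket, z up; its place and yaw (within 0.2 rad) vary. Three pockets lie side by side along y, long sides along x. Black switch housing at its +y end, y 124 to 150, 30 mm high.
- pocket0 (a point): Centre of the floor of pocket 0 of the jig (jig y -62 mm), with the jig axes. The pocket is 104 mm (x) by 40 mm (y), 10 mm deep, square walls; walls between neighbouring pockets are 22 mm thick.
- pocket1 (a point): Centre of the floor of pocket 1 of the jig (jig y 0 mm), with the jig axes. The pocket is 104 mm (x) by 40 mm (y), 10 mm deep, square walls; walls between neighbouring pockets are 22 mm thick.
- pocket2 (a point): Centre of the floor of pocket 2 of the jig (jig y 62 mm), with the jig axes. The pocket is 104 mm (x) by 40 mm (y), 10 mm deep, square walls; walls between neighbouring pockets are 22 mm thick.
- bridge_seat (a point): Point of the jig, with its axes, midway between its two foot wells, at their floor height (centre of the middle pocket): the bridge's origin belongs here, its y axis along the jig's (either way round). The wells lie at jig y +96 and -96 mm, each 54 mm (x) by 18 mm (y), 10 mm deep; the red switch lever reaches into the +y one.
- switch_lever (a joint): Red hinged lever of the interlock switch in the +y foot well, rad: 0.40 at the start, under the bridge; 0 = raised (its tip 24 mm above the bench, 2 mm over the walls), grows as the tip is pressed down, about 0.40 when the bridge's foot stands on the well's floor, stop at 0.5. Light spring, under 1 N; the bridge's weight alone holds it down.
- blank0: Wooden turning blank (reddish), 100 mm (x) by 36 mm (y) by 28 mm (z), about 75 g, lying flat on the bench. Origin: centre of its underside. Two or three of the blanks are present; all fit any pocket, either end first. Seated, its top is 18 mm above the jig walls.
- blank1: Wooden turning blank (dark brown), 100 mm (x) by 36 mm (y) by 28 mm (z), about 75 g, lying flat on the bench. Origin: centre of its underside. Two or three of the blanks are present; all fit any pocket, either end first. Seated, its top is 18 mm above the jig walls.
- blank2: Wooden turning blank (cream white), 100 mm (x) by 36 mm (y) by 28 mm (z), about 75 g, lying flat on the bench. Origin: centre of its underside. Two or three of the blanks are present; all fit any pocket, either end first. Seated, its top is 18 mm above the jig walls.
- bridge: Blue hold-down bridge, 206 mm long (y), about 450 g, at the start seated in the jig. Origin: centre, at the level of the soles. Feet 50 mm (x) by 14 mm (y) at y +96 and -96, 30 mm tall; beam 30 mm wide (x), z 30 to 44 mm. Symmetric, goes on either way round. Seated, its beam passes 2 mm above the blanks, so they must be in first.
- bridge_grip (a point): Centre of the black grip block on the middle of the bridge's beam, 24 mm (x) by 50 mm (y) by 28 mm tall, 58 mm above the soles; grip it across x. While off the jig, the bridge can stand on the free bench between jig and robot, around x 0.43 m, y 0.
- socket: Fixed yellow lockout socket, 60 by 60 by 34 mm, hole upward (17 by 19 mm) in the middle, on a flat steel plate. Origin: centre of its underside, z up. A brass sprung detent in its +x side holds the plug: about 10 N upward to pull it out, free after some 15 mm.
- socket_seat (a point): Where the plug's origin lies while it is fully in the socket, 8 mm above the bench.
- plug: Red lockout plug, about 60 g, at the start upright in the socket. Origin: centre of the tip of its steel shank (the lower end); z from shank to grip. Shank 14 by 16 mm, 26 mm long, with a narrow neck; red grip 26 mm (x) by 40 mm (y), from z 26 to 62 mm, which stands on the socket's top.
- plug_grip (a point): Centre of the plug's red grip, 44 mm from the shank's tip.
- tray: Fixed black out tray, 214 mm (x) by 130 mm (y), walls 14 mm high and 4 mm thick, floor 4 mm; a divider parts a big compartment (grey lining, -x side) from a small one (blue lining, +x side). Origin: centre of its underside. Its place and yaw (within 0.12 rad) vary.
- tray_parts (a point): Centre of the floor of the tray's big compartment (118 mm in x by 122 mm in y), for the drilled pieces: two lie side by side with their length along y, a third flat on top of those two.
- tray_plug (a point): Centre of the floor of the tray's small compartment (84 mm in x by 122 mm in y), for the plug.
- drilled0: Drilled piece: light tan wood, two black holes in its top, otherwise like a blank: 100 mm (x) by 36 mm (y) by 28 mm (z), about 70 g; at the start it lies in one of the jig's pockets under the bridge. Origin: centre of its underside. Two or three of the drilled pieces are present.
- drilled1: Drilled piece: light tan wood, two black holes in its top, otherwise like a blank: 100 mm (x) by 36 mm (y) by 28 mm (z), about 70 g; at the start it lies in one of the jig's pockets under the bridge. Origin: centre of its underside. Two or three of the drilled pieces are present.
- drilled2: Drilled piece: light tan wood, two black holes in its top, otherwise like a blank: 100 mm (x) by 36 mm (y) by 28 mm (z), about 70 g; at the start it lies in one of the jig's pockets under the bridge. Origin: centre of its underside. Two or three of the drilled pieces are present.
- glue: Bystander: yellow glue bottle, 60 mm across, 150 mm tall; origin at the centre of its base.
- mug: Bystander: blue mug, 80 mm across, 70 mm tall; origin at the centre of its base.
- screwdriver: Bystander: hand tool with dark wooden handle, 200 mm long, lying on the bench; origin in the middle of its underside.
Not all that is in view belongs to the job. Of the things shaped like the bridge, the blue one is meant.

How it is judged:
On the way, in this order (a step that is already met when the one before it is completed fails the run):
1. the bridge is off the jig and the switch lever up, with the lockout plug in its socket (value of joint switch_lever below 0.1 rad and horizontal distance between bridge and bridge_seat above 0.06 m and distance between plug and socket_seat below 0.008 m), for 0.1 s.
2. every drilled piece lies in the tray's big compartment and every blank fully home in a pocket, with the plug still in its socket (((horizontal distance between blank0 and pocket0 below 0.006 m and z of blank0 in the frame of pocket0 between -0.004 and 0.004 m and angle between the z axis of blank0 and the z axis of jig, either way round below 0.04 rad and angle between the x axis of blank0 and the x axis of jig, either way round below 0.07 rad) or (horizontal distance between blank0 and pocket1 below 0.006 m and z of blank0 in the frame of pocket1 between -0.004 and 0.004 m and angle between the z axis of blank0 and the z axis of jig, either way round below 0.04 rad and angle between the x axis of blank0 and the x axis of jig, either way round below 0.07 rad) or (horizontal distance between blank0 and pocket2 below 0.006 m and z of blank0 in the frame of pocket2 between -0.004 and 0.004 m and angle between the z axis of blank0 and the z axis of jig, either way round below 0.04 rad and angle between the x axis of blank0 and the x axis of jig, either way round below 0.07 rad)) and ((horizontal distance between blank1 and pocket0 below 0.006 m and z of blank1 in the frame of pocket0 between -0.004 and 0.004 m and angle between the z axis of blank1 and the z axis of jig, either way round below 0.04 rad and angle between the x axis of blank1 and the x axis of jig, either way round below 0.07 rad) or (horizontal distance between blank1 and pocket1 below 0.006 m and z of blank1 in the frame of pocket1 between -0.004 and 0.004 m and angle between the z axis of blank1 and the z axis of jig, either way round below 0.04 rad and angle between the x axis of blank1 and the x axis of jig, either way round below 0.07 rad) or (horizontal distance between blank1 and pocket2 below 0.006 m and z of blank1 in the frame of pocket2 between -0.004 and 0.004 m and angle between the z axis of blank1 and the z axis of jig, either way round below 0.04 rad and angle between the x axis of blank1 and the x axis of jig, either way round below 0.07 rad)) and ((horizontal distance between blank2 and pocket0 below 0.006 m and z of blank2 in the frame of pocket0 between -0.004 and 0.004 m and angle between the z axis of blank2 and the z axis of jig, either way round below 0.04 rad and angle between the x axis of blank2 and the x axis of jig, either way round below 0.07 rad) or (horizontal distance between blank2 and pocket1 below 0.006 m and z of blank2 in the frame of pocket1 between -0.004 and 0.004 m and angle between the z axis of blank2 and the z axis of jig, either way round below 0.04 rad and angle between the x axis of blank2 and the x axis of jig, either way round below 0.07 rad) or (horizontal distance between blank2 and pocket2 below 0.006 m and z of blank2 in the frame of pocket2 between -0.004 and 0.004 m and angle between the z axis of blank2 and the z axis of jig, either way round below 0.04 rad and angle between the x axis of blank2 and the x axis of jig, either way round below 0.07 rad)) and x of drilled0 in the frame of tray_parts between -0.055 and 0.055 m and y of drilled0 in the frame of tray_parts between -0.055 and 0.055 m and z of each of drilled0, drilled1, drilled2 in the frame of tray_parts below 0.036 m and angle between the z axis of each of drilled0, drilled1, drilled2 and the z axis of tray, either way round below 0.08 rad and x of drilled1 in the frame of tray_parts between -0.055 and 0.055 m and y of drilled1 in the frame of tray_parts between -0.055 and 0.055 m and x of drilled2 in the frame of tray_parts between -0.055 and 0.055 m and y of drilled2 in the frame of tray_parts between -0.055 and 0.055 m and distance between plug and socket_seat below 0.008 m), for 0.2 s.
3. the bridge stands fully home over the blanks and holds the switch lever down, with the plug still in its socket (((horizontal distance between blank0 and pocket0 below 0.006 m and z of blank0 in the frame of pocket0 between -0.004 and 0.004 m and angle between the z axis of blank0 and the z axis of jig, either way round below 0.04 rad and angle between the x axis of blank0 and the x axis of jig, either way round below 0.07 rad) or (horizontal distance between blank0 and pocket1 below 0.006 m and z of blank0 in the frame of pocket1 between -0.004 and 0.004 m and angle between the z axis of blank0 and the z axis of jig, either way round below 0.04 rad and angle between the x axis of blank0 and the x axis of jig, either way round below 0.07 rad) or (horizontal distance between blank0 and pocket2 below 0.006 m and z of blank0 in the frame of pocket2 between -0.004 and 0.004 m and angle between the z axis of blank0 and the z axis of jig, either way round below 0.04 rad and angle between the x axis of blank0 and the x axis of jig, either way round below 0.07 rad)) and ((horizontal distance between blank1 and pocket0 below 0.006 m and z of blank1 in the frame of pocket0 between -0.004 and 0.004 m and angle between the z axis of blank1 and the z axis of jig, either way round below 0.04 rad and angle between the x axis of blank1 and the x axis of jig, either way round below 0.07 rad) or (horizontal distance between blank1 and pocket1 below 0.006 m and z of blank1 in the frame of pocket1 between -0.004 and 0.004 m and angle between the z axis of blank1 and the z axis of jig, either way round below 0.04 rad and angle between the x axis of blank1 and the x axis of jig, either way round below 0.07 rad) or (horizontal distance between blank1 and pocket2 below 0.006 m and z of blank1 in the frame of pocket2 between -0.004 and 0.004 m and angle between the z axis of blank1 and the z axis of jig, either way round below 0.04 rad and angle between the x axis of blank1 and the x axis of jig, either way round below 0.07 rad)) and ((horizontal distance between blank2 and pocket0 below 0.006 m and z of blank2 in the frame of pocket0 between -0.004 and 0.004 m and angle between the z axis of blank2 and the z axis of jig, either way round below 0.04 rad and angle between the x axis of blank2 and the x axis of jig, either way round below 0.07 rad) or (horizontal distance between blank2 and pocket1 below 0.006 m and z of blank2 in the frame of pocket1 between -0.004 and 0.004 m and angle between the z axis of blank2 and the z axis of jig, either way round below 0.04 rad and angle between the x axis of blank2 and the x axis of jig, either way round below 0.07 rad) or (horizontal distance between blank2 and pocket2 below 0.006 m and z of blank2 in the frame of pocket2 between -0.004 and 0.004 m and angle between the z axis of blank2 and the z axis of jig, either way round below 0.04 rad and angle between the x axis of blank2 and the x axis of jig, either way round below 0.07 rad)) and horizontal distance between bridge and bridge_seat below 0.006 m and z of bridge in the frame of bridge_seat below 0.004 m and angle between the y axis of bridge and the y axis of jig, either way round below 0.05 rad and angle between the z axis of bridge and the z axis of jig, either way round below 0.04 rad and value of joint switch_lever above 0.33 rad and distance between plug and socket_seat below 0.008 m), for 0.2 s.
4. the plug is pulled clear of its socket with the switch lever still held down (distance between plug and socket_seat above 0.03 m and value of joint switch_lever above 0.33 rad), for 0.1 s.
At the end, for the whole second after the job is handed in: Blanks flat in pockets (within 6 mm, height 4 mm, 4 degrees); bridge in both wells (6 mm, height 4 mm), lever past 0.33 rad; drilled pieces flat (0.08 rad) within the big compartment, at most two high; plug tip and grip within the small compartment; all at rest (((horizontal distance between blank0 and pocket0 below 0.006 m and z of blank0 in the frame of pocket0 between -0.004 and 0.004 m and angle between the z axis of blank0 and the z axis of jig, either way round below 0.04 rad and angle between the x axis of blank0 and the x axis of jig, either way round below 0.07 rad) or (horizontal distance between blank0 and pocket1 below 0.006 m and z of blank0 in the frame of pocket1 between -0.004 and 0.004 m and angle between the z axis of blank0 and the z axis of jig, either way round below 0.04 rad and angle between the x axis of blank0 and the x axis of jig, either way round below 0.07 rad) or (horizontal distance between blank0 and pocket2 below 0.006 m and z of blank0 in the frame of pocket2 between -0.004 and 0.004 m and angle between the z axis of blank0 and the z axis of jig, either way round below 0.04 rad and angle between the x axis of blank0 and the x axis of jig, either way round below 0.07 rad)) and ((horizontal distance between blank1 and pocket0 below 0.006 m and z of blank1 in the frame of pocket0 between -0.004 and 0.004 m and angle between the z axis of blank1 and the z axis of jig, either way round below 0.04 rad and angle between the x axis of blank1 and the x axis of jig, either way round below 0.07 rad) or (horizontal distance between blank1 and pocket1 below 0.006 m and z of blank1 in the frame of pocket1 between -0.004 and 0.004 m and angle between the z axis of blank1 and the z axis of jig, either way round below 0.04 rad and angle between the x axis of blank1 and the x axis of jig, either way round below 0.07 rad) or (horizontal distance between blank1 and pocket2 below 0.006 m and z of blank1 in the frame of pocket2 between -0.004 and 0.004 m and angle between the z axis of blank1 and the z axis of jig, either way round below 0.04 rad and angle between the x axis of blank1 and the x axis of jig, either way round below 0.07 rad)) and ((horizontal distance between blank2 and pocket0 below 0.006 m and z of blank2 in the frame of pocket0 between -0.004 and 0.004 m and angle between the z axis of blank2 and the z axis of jig, either way round below 0.04 rad and angle between the x axis of blank2 and the x axis of jig, either way round below 0.07 rad) or (horizontal distance between blank2 and pocket1 below 0.006 m and z of blank2 in the frame of pocket1 between -0.004 and 0.004 m and angle between the z axis of blank2 and the z axis of jig, either way round below 0.04 rad and angle between the x axis of blank2 and the x axis of jig, either way round below 0.07 rad) or (horizontal distance between blank2 and pocket2 below 0.006 m and z of blank2 in the frame of pocket2 between -0.004 and 0.004 m and angle between the z axis of blank2 and the z axis of jig, either way round below 0.04 rad and angle between the x axis of blank2 and the x axis of jig, either way round below 0.07 rad)) and horizontal distance between bridge and bridge_seat below 0.006 m and z of bridge in the frame of bridge_seat below 0.004 m and angle between the y axis of bridge and the y axis of jig, either way round below 0.05 rad and angle between the z axis of bridge and the z axis of jig, either way round below 0.04 rad and value of joint switch_lever above 0.33 rad and x of drilled0 in the frame of tray_parts between -0.055 and 0.055 m and y of drilled0 in the frame of tray_parts between -0.055 and 0.055 m and z of each of drilled0, drilled1, drilled2 in the frame of tray_parts below 0.036 m and angle between the z axis of each of drilled0, drilled1, drilled2 and the z axis of tray, either way round below 0.08 rad and x of drilled1 in the frame of tray_parts between -0.055 and 0.055 m and y of drilled1 in the frame of tray_parts between -0.055 and 0.055 m and x of drilled2 in the frame of tray_parts between -0.055 and 0.055 m and y of drilled2 in the frame of tray_parts between -0.055 and 0.055 m and x of plug_grip in the frame of tray_plug between -0.044 and 0.044 m and y of plug_grip in the frame of tray_plug between -0.063 and 0.063 m and z of each of plug_grip, plug in the frame of tray_plug below 0.06 m and x of plug in the frame of tray_plug between -0.044 and 0.044 m and y of plug in the frame of tray_plug between -0.063 and 0.063 m and linear speed of each of blank0, blank1, blank2, drilled0, drilled1, drilled2, bridge, plug below 0.02 m/s); the robot touches nothing.
It fails at once if the glue bottle is moved more than 25 mm or tipped (distance of glue from where it was at the start of the episode above 0.025 m or angle between glue's own z axis and vertical above 0.4 rad).
It fails at once if the mug is moved more than 25 mm or tipped (distance of mug from where it was at the start of the episode above 0.025 m or angle between mug's own z axis and vertical above 0.4 rad).
It fails at once if the screwdriver is moved more than 25 mm (distance of screwdriver from where it was at the start of the episode above 0.025 m).
Of blank0, blank1, blank2 only 2 to 3 are there at a start; the rules pass over those that are not, and their reading is None.
Of drilled0, drilled1, drilled2 only 2 to 3 are there at a start; the rules pass over those that are not, and their reading is None.
At some moment in a run one of blank0, blank1, blank2 may be knocked a few centimetres aside while the robot is not near it.
Once in a run the grip may slacken for a moment while it holds something.
It also fails if it takes over 210 s, if anything falls off the work surface, if the arm or the gripper's body presses on something with over 40 N, if the wrist force passes 120 N, or if a joint passes its speed limit or range.

## Working session

There is one attempt and no reset: what is moved stays moved. The work goes in short steps, Python scripts to look and compute and a shell command to move; the robot and the scene stay as the last step left them, time stands still between calls to the robot, and variables do not carry over. Pictures are saved under pics/ and viewed, at most 14 in all, crops included, and the job is handed in when it is done.

```bash
ls; mkdir -p pics
cat > h.py <<'E'
import numpy as np, cv2
from workcell import bot
def cam(n): return bot.read_camera(n)
def save(p,name,box=None,s=1):
    im=p["pixels"][...,::-1]
    if box: l,t,r,b=box; im=im[t:b,l:r]
    if s!=1: im=cv2.resize(im,None,fx=s,fy=s,interpolation=cv2.INTER_CUBIC)
    cv2.imwrite("pics/"+name,im)
def KD(p):
    f=240/np.tan(np.radians(p["vfov"])/2)
    return np.array([[f,0,p["cx"]],[0,f,p["cy"]],[0,0,1.]]),np.array(p["dist_coeffs"],float)
def pix2w(p,uv,z):
    K,D=KD(p); n=cv2.undistortPoints(np.array(uv,float).reshape(-1,1,2),K,D).reshape(-1,2)
    T=np.array(p["world_to_cam"]); R=T[:3,:3]; c=-R.T@T[:3,3]
    d=np.c_[n,np.ones(len(n))]@R
    return c+d*((z-c[2])/d[:,2])[:,None]
def w2pix(p,X):
    K,D=KD(p); T=np.array(p["world_to_cam"])
    return cv2.projectPoints(np.array(X,float).reshape(-1,1,3),cv2.Rodrigues(T[:3,:3])[0],T[:3,3],K,D)[0].reshape(-1,2)
def st():
    s=bot.read_state(); R=cv2.Rodrigues(np.array(s["tcp_rot"],float))[0]
    return s,np.array(s["tool_pos"]),R
E
python3 - <<'E'
from h import *
for n in ("scene","side","wrist"):
    p=cam(n); save(p,n+"0.png"); T=np.array(p["world_to_cam"]); print(n,p["vfov"],-T[:3,:3].T@T[:3,3])
    for t in ["jig","bridge","socket","plug","tray","blank0","blank1","blank2","drilled0","glue","mug","screwdriver"]:
        print(t,[(np.round(d["bbox"]).astype(int).tolist(),round(d["score"],2)) for d in bot.look_for(t,p)[:5]])
s,P,R=st(); print(s); print(R.round(3))
E
```

```text
pics
scene 43.401865432353475 [ 1.27204912 -0.27911428  1.21282349]
jig [([284, 224, 409, 302], 0.92)]
bridge [([68, 298, 138, 396], 0.98), ([66, 226, 156, 260], 0.92), ([486, 209, 566, 255], 0.85), ([424, 216, 460, 242], 0.55), ([381, 129, 458, 206], 0.52)]
socket [([422, 209, 459, 241], 0.6)]
plug [([283, 225, 410, 303], 0.57), ([434, 205, 458, 225], 0.51)]
tray [([381, 130, 460, 204], 0.75)]
blank0 [([163, 190, 209, 214], 0.93), ([176, 226, 219, 257], 0.8), ([154, 277, 202, 297], 0.55), ([326, 235, 356, 281], 0.26)]
blank1 [([163, 190, 209, 214], 0.93), ([176, 226, 219, 257], 0.8), ([154, 277, 202, 297], 0.55), ([326, 235, 356, 281], 0.26)]
blank2 [([163, 190, 209, 214], 0.93), ([176, 226, 219, 257], 0.8), ([154, 277, 202, 297], 0.55), ([326, 235, 356, 281], 0.26)]
drilled0 [([351, 230, 379, 273], 0.95), ([326, 237, 356, 283], 0.69)]
glue [([450, 236, 483, 285], 0.72)]
mug [([207, 309, 255, 356], 0.77)]
screwdriver [([320, 301, 405, 335], 0.61), ([292, 235, 385, 283], 0.44)]
side 44.35021561998188 [-0.22314685 -0.83683296  1.06250168]
jig [([259, 209, 364, 274], 0.88)]
bridge [([2
[... 1095 characters left out ...]
e+00, -1.27913166e-05,
        1.27372453e+00, -3.69167272e-02]), 'joint_vel': array([ 4.29262822e-05, -5.08763928e-04, -2.93367969e-04,  1.90545000e-04,
       -2.42976768e-03,  5.88051064e-04]), 'joint_torque': array([ 1.58153907e-03, -5.15060198e+01, -3.67701316e+01, -6.21369145e-05,
        1.15102936e-03, -1.98562685e-05]), 'tool_pos': array([0.17927411, 0.65073505, 0.194771  ]), 'tcp_rot': array([ 4.20955105e-01,  3.11325811e+00, -7.63963719e-05]), 'wrist_force': array([-0.07695268,  0.10693925, -0.87909949]), 'torque': array([-0.03526161,  0.00561615, -0.04331294]), 'grip_force': 0.0, 'width': 0.9986388223758657}
[[-0.964  0.266 -0.   ]
 [ 0.266  0.964 -0.   ]
 [-0.    -0.    -1.   ]]
```

View pics/scene0.png

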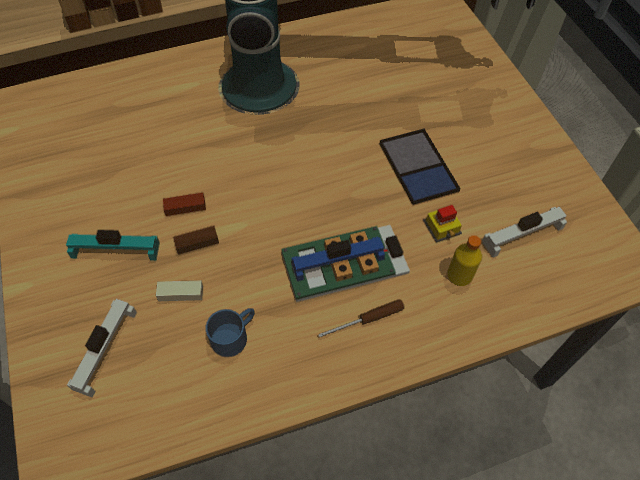

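View pics/side0.png

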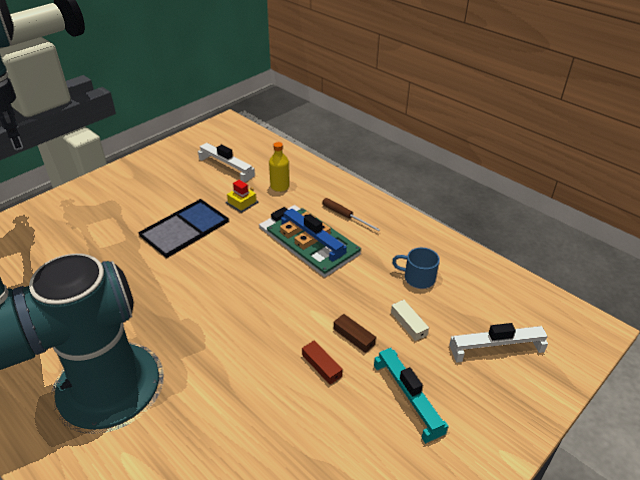

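The scene picture shows the blue bridge on the jig at (340,257). Three things could be taken for it: a teal one at (112,243) and white ones at (100,345) and (525,230). I choose the one on the jig.

The other things in the picture:
- **Blanks:** reddish (184,204), brown (196,240) and cream (180,290).
- **Jig:** two drilled pieces, with pocket 0 empty at about (312,270).
- **Plug:** (447,214), with the tray at (420,165).
- **Bystanders:** glue (463,262), mug (228,332) and screwdriver (362,318).

```bash
cat >> h.py <<'E'
def rect(p,t,z,near=None,i=0):
    r=bot.regions_of(t,p)
    out=[]
    for d in r:
        v,u=np.nonzero(d["mask"]); 
        if len(u)<30: continue
        X=pix2w(p,np.c_[u,v],z)[:,:2].astype(np.float32)
        (c,wh,a)=cv2.minAreaRect(X*1000); 
        out.append((np.round(c,1).tolist(),np.round(wh,1).tolist(),round(a,1),round(d["score"],2)))
    return out
E
python3 - <<'E'
from h import *
p=cam("scene"); q=cam("side"); save(p,"crop0.png",(270,190,480,350),3.5)
for t,z in [("jig",.02),("bridge",.045),("tray",.01),("socket",.02),("plug",.06),("blank0",.02),("drilled0",.035),("glue",.05),("mug",.05),("screwdriver",.01)]:
    print(t,"SC",rect(p,t,z)[:6]); print("   SD",rect(q,t,z)[:6])
E
```

```text
jig SC [([632.2, 24.3], [273.9, 146.1], 86.7, 0.65)]
   SD [([626.9, 19.4], [292.8, 154.8], 86.5, 0.87)]
bridge SC [([676.4, -535.2], [70.7, 213.2], 52.0, 0.84), ([707.3, 449.1], [69.3, 235.1], 4.1, 0.74), ([630.7, 7.1], [212.5, 71.5], 86.8, 0.7), ([433.6, -474.6], [217.4, 76.1], 69.7, 0.64), ([647.4, 17.4], [267.2, 142.0], 86.9, 0.48), ([732.0, -274.3], [101.2, 107.6], 73.7, 0.45)]
   SD [([631.6, -0.5], [238.1, 83.6], 84.9, 0.89), ([410.6, -487.4], [224.4, 67.1], 68.8, 0.82), ([688.0, 430.4], [98.3, 246.5], 4.3, 0.8), ([651.1, -544.9], [88.2, 220.9], 52.8, 0.64), ([590.3, 53.5], [49.8, 48.0], 83.4, 0.48)]
tray SC [([423.4, 306.3], [228.8, 136.9], 0.3, 0.91), ([718.4, 293.2], [64.0, 145.0], 44.4, 0.16)]
   SD [([420.4, 300.2], [146.8, 221.5], 89.8, 0.6)]
socket SC [([616.1, 282.3], [82.7, 80.8], 86.9, 0.87), ([616.7, 13.8], [219.9, 75.9], 87.5, 0.16)]
   SD [([602.6, 266.4], [104.1, 91.3], 63.7, 0.65)]
plug SC [([616.3, 279.2], [53.4, 44.1], 87.6, 0.59), ([654.5, 15.1], [264.7, 139.8], 87.1, 0.38)]
   SD [([606.3, 271.5], [74.9, 42.8], 50.4, 0.64), ([391.2, 246.4], [142.4, 213.7], 8
[... 296 characters left out ...]
.67), ([462.8, -293.5], [112.6, 52.7], 89.7, 0.64)]
drilled0 SC [([630.4, 8.2], [39.3, 111.4], 84.7, 0.83), ([634.4, 68.6], [47.9, 110.8], 84.4, 0.57)]
   SD [([628.3, 59.7], [57.9, 115.6], 86.0, 0.81), ([625.6, -5.0], [56.0, 114.4], 82.4, 0.51)]
glue SC [([737.1, 276.5], [62.8, 144.7], 46.5, 0.78)]
   SD [([774.9, 292.9], [260.5, 58.4], 47.8, 0.8)]
mug SC [([726.0, -277.8], [93.9, 117.9], 57.4, 0.64)]
   SD [([716.7, -288.5], [134.3, 126.3], 72.0, 0.67), ([616.9, 46.7], [53.4, 112.0], 86.2, 0.56)]
screwdriver SC [([777.5, 9.6], [26.4, 200.1], 2.5, 0.96), ([617.6, 13.2], [43.5, 115.3], 86.3, 0.38)]
   SD [([785.1, 11.4], [36.2, 199.3], 2.1, 0.89), ([812.7, 332.2], [269.9, 59.3], 49.4, 0.17)]
```

View pics/crop0.png

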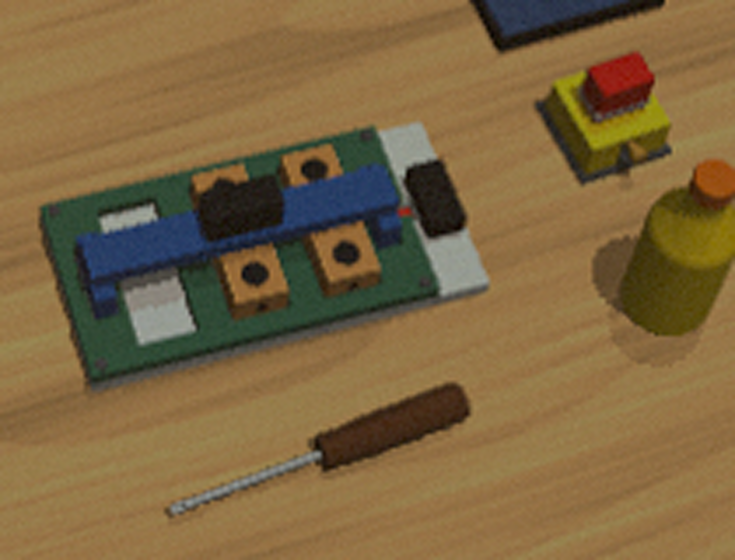

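The crop confirms it: the blue bridge spans the two drilled pieces with two holes each, its grip is at scene pixel (339,249), and the red lever shows at its +y foot. Pocket 0 is empty. I'll move the wrist camera over the jig next.

```bash
python3 -m creep '[[-0.81,-0.7,-0.25,0,1],[-0.81,-0.7,-0.25,0,1],[-0.81,-0.7,-0.25,0,1],[-0.81,-0.7,-0.25,0,1],[-0.81,-0.7,-0.25,0,1],[-0.81,-0.7,-0.25,0,1],[-0.81,-0.7,-0.25,0,1],[-0.81,-0.7,-0.25,0,1],[-0.81,-0.7,-0.25,0,1],[-0.81,-0.7,-0.25,0,1],[-0.81,-0.7,-0.25,0,1],[-0.81,-0.7,-0.25,0,1],[-0.81,-0.7,-0.25,0,1],[-0.81,-0.7,-0.25,0,1]]'; python3 -m creep '[[0,0,0,1,1],[0,0,0,1,1],[0,0,0,1,1],[0,0,0,1,1],[0,0,0,1,1],[0,0,0,1,1],[0,0,0,1,1],[0,0,0,1,1],[0,0,0,1,1],[0,0,0,1,1],[0,0,0,1,1],[0,0,0,1,1],[0,0,0,1,1],[0,0,0,0.6,1],[0,0,0,0,1]]'
cat >> h.py <<'E'
def yaw(R): return np.degrees(np.arctan2(R[1,1],R[0,1]))  # angle of closing line (tool y)
E
python3 - <<'E'
from h import *
s,P,R=st(); print(P.round(4),yaw(R),R.round(3).tolist(),s["q"].round(2))
p=cam("wrist"); save(p,"w1.png")
T=np.array(p["world_to_cam"]);print(-T[:3,:3].T@T[:3,3],T[:3,:3].round(3).tolist())
E
```

```text
time: 4.8
tool_pos: [0.5965, 0.0262, 0.3704]
tcp_rot: [0.421, 3.113, 0.0]
wrist_force: [0.9, -0.8, 0.1]
width: 1.001
grip_force: 0.0
time: 6.68
tool_pos: [0.5957, 0.0278, 0.3698]
tcp_rot: [2.284, 2.157, 0.0]
wrist_force: [1.0, 1.7, 0.6]
width: 1.003
grip_force: 0.0
[0.5957 0.0278 0.3698] -3.2846470121168734 [[0.057, 0.998, 0.0], [0.998, -0.057, -0.0], [-0.0, 0.0, -1.0]] [ 0.    0.06  1.53 -0.    1.56  0.06]
[0.59997228 0.09722182 0.54848768] [[0.998, -0.057, 0.0], [-0.055, -0.96, 0.274], [-0.015, -0.273, -0.962]]
```

View pics/w1.png

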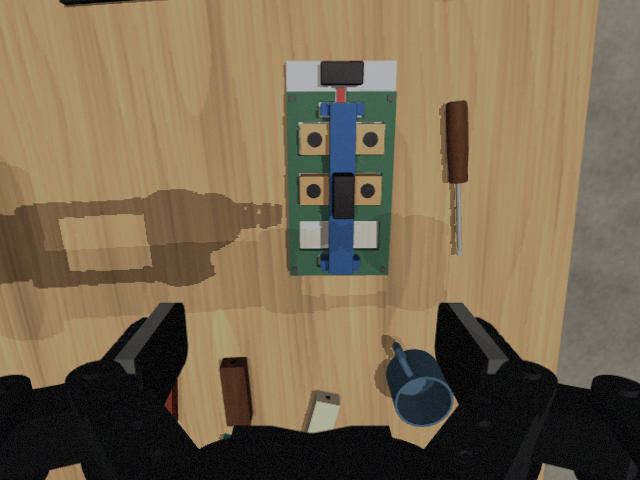

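Wrist view: the jig's green plate spans (287,92) to (395,275), with the blue bridge's grip at (343,196). The screwdriver lies at (457,180), clear of the work. I'll fit the jig and the bridge now.

```bash
cat >> h.py <<'E'
def hsvmask(p,lo,hi,box=None):
    m=cv2.inRange(cv2.cvtColor(p["pixels"],cv2.COLOR_RGB2HSV),lo,hi)
    if box: z=np.zeros_like(m); l,t,r,b=box; z[t:b,l:r]=m[t:b,l:r]; m=z
    m=cv2.morphologyEx(m,cv2.MORPH_OPEN,np.ones((3,3)))
    n,lab,s,_=cv2.connectedComponentsWithStats(m)
    return lab==(1+np.argmax(s[1:,4])) if n>1 else m>0
def wrect(p,m,z):
    cs,_=cv2.findContours(m.astype(np.uint8),cv2.RETR_EXTERNAL,cv2.CHAIN_APPROX_NONE)
    c=max(cs,key=len).reshape(-1,2).astype(float)
    X=pix2w(p,c,z)[:,:2]; c,wh,a=cv2.minAreaRect((X*1000).astype(np.float32))
    if wh[0]<wh[1]: wh=wh[::-1]; a+=90
    a=(a+90)%180-90
    return np.round(c,1),np.round(wh,1),round(a,2)  # centre mm, (long,short), angle of long side
E
python3 - <<'E'
from h import *
p=cam("wrist")
g=hsvmask(p,(45,60,20),(95,255,255),(270,50,420,300)); print("green",wrect(p,g,.022))
b=hsvmask(p,(105,120,40),(125,255,255),(270,80,420,290)); print("blue",wrect(p,b,.056))
k=hsvmask(p,(0,0,0),(179,255,45),(325,160,362,225)); print("grip",wrect(p,k,.084))
h=hsvmask(p,(0,0,0),(179,255,60),(310,55,375,90)); print("housing",wrect(p,h,.030))
w=hsvmask(p,(0,0,110),(179,60,255),(292,215,386,255)); print("pocket0",wrect(p,w,.012))
for t,z in [("drilled0",.040),("blank0",.028)]: print(t,[ (wrect(p,d["mask"],z),round(d["score"],2)) for d in bot.regions_of(t,p)])
print(p["pixels"][[150,70,196,240,235],[292,340,343,340,310]].tolist())
E
```

```text
green (array([593.1,   9.1]), array([233.2,  56.2]), 85.89)
blue (array([633.7,  66.3]), array([86.6, 47.4]), 87.12)
grip (array([630.8,   9.4]), array([51.3, 23.8]), 87.54)
housing (array([638.3, 143.3]), array([47.7, 24. ]), -3.2)
pocket0 (array([662.8, -57.3]), array([36.7, 30.8]), 88.32)
drilled0 [((array([598.6,  12. ]), array([38.1, 35.7]), 86.75), 0.71), ((array([602.4,  70.9]), array([34.7, 33.4]), 86.76), 0.69), ((array([773.7,  10.7]), array([189.6,  26. ]), -87.54), 0.69)]
blank0 [((array([ 374.9, -287.4]), array([62.1, 18.5]), 79.38), 0.87), ((array([ 470.8, -278.6]), array([113.6,  41.3]), 89.87), 0.7)]
[[62, 95, 72], [54, 51, 52], [37, 34, 36], [40, 66, 109], [171, 165, 156]]
```

Run:
```python
from h import *
p=cam("wrist")
m=cv2.inRange(cv2.cvtColor(p["pixels"],cv2.COLOR_RGB2HSV),(45,50,20),(95,255,255)); z=np.zeros_like(m); z[50:300,270:420]=m[50:300,270:420]
z=cv2.morphologyEx(z,cv2.MORPH_OPEN,np.ones((3,3))); v,u=np.nonzero(z)
hull=cv2.convexHull(np.c_[u,v].astype(np.int32)); h=np.zeros_like(m); cv2.fillPoly(h,[hull],255)
print(wrect(p,h>0,.022)); print(cv2.boundingRect(hull))
for y in (-117,-62,0,62,115): pass
s,P,R=st(); print(P)
```

```text
(array([631.4,   6.9]), array([232.7, 132.3]), 86.93)
(287, 92, 110, 184)
[0.59576319 0.02775595 0.36977388]
```

```bash
python3 -m creep '[[-0.35,0.73,0,0,1],[0,0,1,0,1],[0,0,1,0,1],[0,0,1,0,1],[0,0,1,0,1],[0,0,1,0,1],[0,0,0.7,0,0.7],[0,0,0.4,0,0.7],[0,0,0.1,0,0.7],[0,0,0,0,0.7],[0,0,0,0,0],[0,0,0,0,0],[0,0,0,0,0],[0,0,0,0,0],[0,0,0,0,0],[0,0,0,0,0]]' 50
python3 - <<'E'
from h import *
s,P,R=st(); print(P.round(4),yaw(R),s["width"],s["grip_force"],s["wrist_force"])
p=cam("wrist"); save(p,"w2.png",(150,150,500,480),1.7)
E
```

```text
time: 8.93
tool_pos: [0.6311, 0.0082, 0.0597]
tcp_rot: [-2.285, -2.156, 0.0]
wrist_force: [0.4, -0.4, 0.3]
width: -0.002
grip_force: 0.0
[0.6311 0.0082 0.0597] -3.320386776376778 -0.0016584545407316758 0.0 [ 0.41428544 -0.42714887  0.27052492]
```

View pics/w2.png

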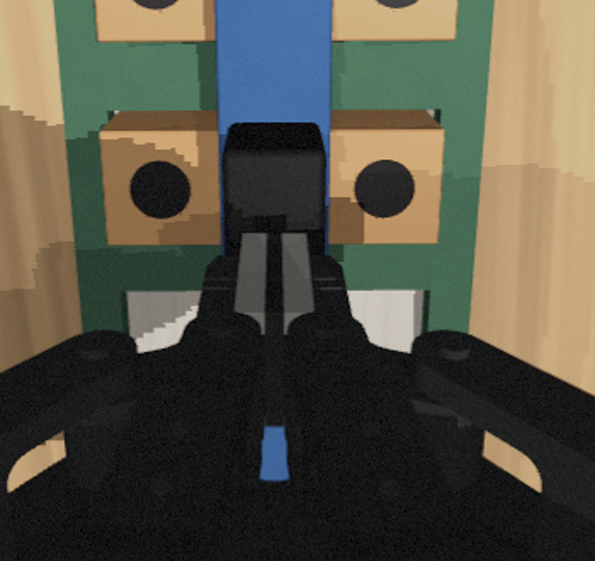

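Run:
```python
from h import *
p=cam("wrist"); s,P,R=st()
print("tcp px",w2pix(p,[P,P+[0,0,.019]]), (w2pix(p,[P])-150)*1.7)
for z in (.056,.084):print(z,pix2w(p,np.array([[228,150],[322,150],[222,225],[326,225],[228,122],[222,250]])/1.7+150,z).round(4).tolist())
# drilled1 top face corners crop
print(pix2w(p,np.array([[103,128],[442,128],[110,245],[437,245]])/1.7+150,.040).round(4).tolist())
T=np.array(p["world_to_cam"]);print(-T[:3,:3].T@T[:3,3],T[:3,:3].round(3).tolist())
```

```text
tcp px [[310.18417043 275.17787291]
 [310.11730341 292.02115205]] [[272.31308974 212.80238395]]
0.056 [[0.6203, 0.0253, 0.056], [0.6453, 0.0238, 0.056], [0.6171, 0.004, 0.056], [0.6455, 0.0023, 0.056], [0.6209, 0.0329, 0.056], [0.6165, -0.0034, 0.056]]
0.084 [[0.6227, 0.0333, 0.084], [0.6438, 0.0321, 0.084], [0.6199, 0.0153, 0.084], [0.644, 0.0139, 0.084], [0.6231, 0.0398, 0.084], [0.6194, 0.009, 0.084]]
[[0.5837, 0.0293, 0.04], [0.6808, 0.0237, 0.04], [0.5813, -0.007, 0.04], [0.6796, -0.0127, 0.04]]
[0.63545747 0.07763148 0.23834502] [[0.998, -0.058, 0.0], [-0.056, -0.96, 0.274], [-0.016, -0.273, -0.962]]
```

Crop of the wrist view: the fingertips sit around crop (275,235), over the grip block's top face (crop 222-326 by 150-250), and they are shut on nothing. I'll check from the side.

Run:
```python
from h import *
ims=[]
s,P,R=st()
for n in ("scene","side"):
    p=cam(n); u,v=w2pix(p,[P])[0]; print(n,u,v); u,v=int(u),int(v)
    im=cv2.resize(p["pixels"][v-60:v+40,u-40:u+40,::-1],None,fx=5,fy=5,interpolation=cv2.INTER_CUBIC); cv2.circle(im,(200,300),3,(255,0,255),-1); ims.append(im)
cv2.imwrite("pics/c3.png",np.hstack(ims))
```

```text
scene 338.8733213691691 252.08002732211196
side 311.8365051758814 225.81413721796036
```

View pics/c3.png

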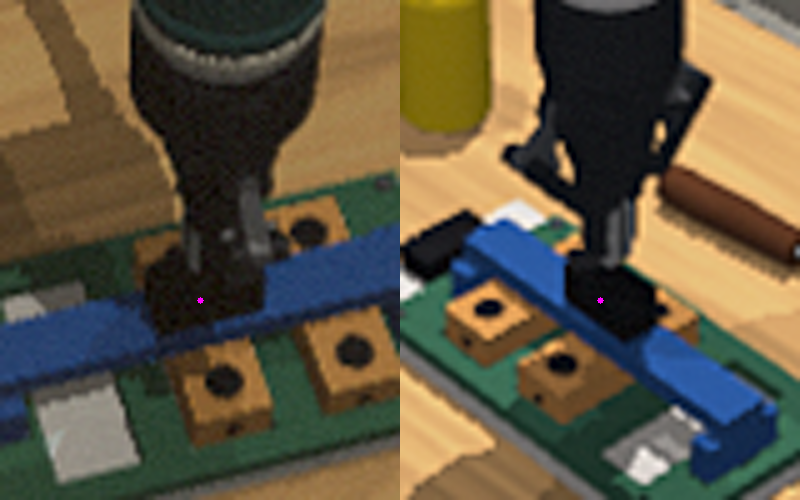

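The side crops show the shut fingertips above the block's top face (about crop (605,262)), while the reported TCP projects into the middle of the block at (600,300). The real tips therefore seem to lie 20-40 mm behind the reported TCP. I'll touch the block's top (z 84 mm) gently to measure that.

```bash
cat > chk.py <<'E'
from h import *
import sys
s,P,R=st(); print(P.round(4),round(s["width"],3),round(s["grip_force"],1),s["wrist_force"].round(1))
sys.exit(abs(s["wrist_force"][2])>float(sys.argv[1]) if len(sys.argv)>1 else 0)
E
python3 -m creep '[[0,0,0.06,0,0],[0,0,0,0,0]]' >/dev/null; python3 chk.py 3 && python3 -m creep '[[0,0,0.06,0,0],[0,0,0,0,0]]' >/dev/null; python3 chk.py 3 &&  python3 -m creep '[[0,0,0.06,0,0],[0,0,0,0,0]]' >/dev/null; python3 chk.py 3 &&  python3 -m creep '[[0,0,0.06,0,0],[0,0,0,0,0]]' >/dev/null; python3 chk.py 3 &&  python3 -m creep '[[0,0,0.06,0,0],[0,0,0,0,0]]' >/dev/null; python3 chk.py 3 &&  python3 -m creep '[[0,0,0.06,0,0],[0,0,0,0,0]]' >/dev/null; python3 chk.py 3
```

```text
[0.6308 0.0082 0.0563] 0.001 0.0 [ 1.  -0.6  0.4]
[0.6308 0.0082 0.0563] 0.001 0.0 [ 1.  -0.6  0.4]
[0.6308 0.0082 0.0563] 0.001 0.0 [ 1.  -0.6  0.4]
[0.6308 0.0082 0.0563] 0.001 0.0 [ 1.  -0.6  0.4]
[0.6308 0.0082 0.0563] 0.001 0.0 [ 1.  -0.6  0.4]
[0.6308 0.0082 0.0563] 0.001 0.0 [ 1.  -0.6  0.4]False
False
False
False
False
False
```

```bash
sed -i 's/sys.exit(abs/sys.exit(int(abs/; s/\[1\]) if len/[1])) if len/' chk.py
python3 -m creep '[[0,0,0.08,0,0],[0,0,0,0,0]]' >/dev/null; python3 chk.py 3 && python3 -m creep '[[0,0,0.08,0,0],[0,0,0,0,0]]' >/dev/null && python3 chk.py 3 &&  python3 -m creep '[[0,0,0.08,0,0],[0,0,0,0,0]]' >/dev/null && python3 chk.py 3 &&  python3 -m creep '[[0,0,0.06,0,0],[0,0,0,0,0]]' >/dev/null && python3 chk.py 3 &&  python3 -m creep '[[0,0,0.06,0,0],[0,0,0,0,0]]' >/dev/null && python3 chk.py 3 &&  python3 -m creep '[[0,0,0.06,0,0],[0,0,0,0,0]]' >/dev/null && python3 chk.py 3 &&  python3 -m creep '[[0,0,0.06,0,0],[0,0,0,0,0]]' >/dev/null && python3 chk.py 3
```

```text
[0.6307 0.0082 0.0522] 0.002 0.0 [ 0.4  0.8 -0.3]
[0.6307 0.0082 0.0482] 0.002 0.0 [ 0.7  0.1 -0.3]
[0.632  0.0081 0.0476] 0.003 6.4 [-5.4  0.3 13.4]
```

Contact came at TCP z 0.048 against a block top of 0.084, so the real tips are 36 mm behind the reported TCP. I'll back off, open, go deeper and grip.

```bash
python3 -m creep '[[0,0,-0.5,0,0],[0,0,-0.5,0,0.6],[0,0,0,0,0.6],[0,0,0,0,0.6],[0,0,0,0,0.6],[0,0,0,0,0.6]]' 50; python3 -m creep '[[0,0,0.4,0,0.6],[0,0,0.4,0,0.6],[0,0,0.3,0,0.6],[0,0,0.2,0,0.6],[0,0,0.12,0,0.6],[0,0,0,0,0.6]]' >/dev/null; python3 chk.py 4 && python3 -m creep '[[0,0,0,0,0],[0,0,0,0,0],[0,0,0,0,0],[0,0,0,0,0],[0,0,0,0,0]]'
```

```text
time: 10.88
tool_pos: [0.6303, 0.0082, 0.0934]
tcp_rot: [-2.284, -2.155, 0.002]
wrist_force: [-0.1, -0.6, -0.3]
width: 0.598
grip_force: 0.0
[0.631  0.0082 0.0234] 0.599 0.0 [ 0.1 -1.   0.2]
time: 12.25
tool_pos: [0.6318, 0.0082, 0.0248]
tcp_rot: [2.284, 2.156, 0.001]
wrist_force: [-2.4, 1.1, 4.7]
width: 0.274
grip_force: 50.5
```

```bash
python3 -m creep '[[0,0,-0.2,0,0],[0,0,-0.4,0,0],[0,0,-0.5,0,0],[0,0,-0.5,0,0]]' && python3 chk.py; python3 -m creep '[[-0.05,-0.5,0,0,0],[-0.05,-0.5,0,0,0],[-0.05,-0.5,0,0,0],[-0.05,-0.5,0,0,0],[-0.05,-0.5,0,0,0],[-0.05,-0.5,0,0,0],[-0.05,-0.5,0,0,0],[-0.05,-0.5,0,0,0],[0,0,0,0,0],[0,0,0.5,0,0],[0,0,0.5,0,0],[0,0,0.4,0,0],[0,0,0.2,0,0],[0,0,0.1,0,0],[0,0,0.06,0,0],[0,0,0,0,0]]'
python3 - <<'E'
from h import *
p=cam("side"); save(p,"s4.png",(230,150,480,380),2.6)
E
```

```text
time: 12.75
tool_pos: [0.6308, 0.0082, 0.1049]
tcp_rot: [-2.285, -2.156, 0.001]
wrist_force: [-0.2, 0.0, -4.4]
width: 0.268
grip_force: 50.0
[0.6308 0.0082 0.1049] 0.268 50.0 [-0.2  0.  -4.4]
time: 14.75
tool_pos: [0.4309, -0.0002, 0.0162]
tcp_rot: [2.284, 2.156, 0.001]
wrist_force: [0.7, -0.1, -4.1]
width: 0.271
grip_force: 56.0
```

View pics/s4.png

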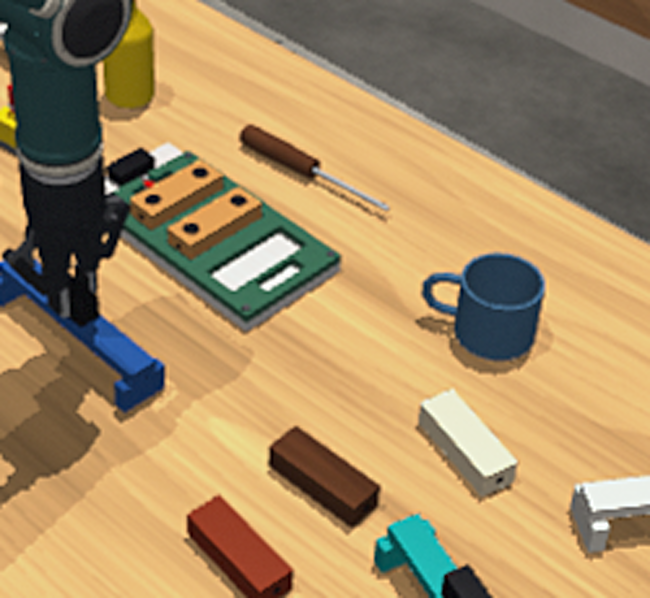

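The bridge is clear of the jig and hovers a few millimetres over the bench. The jig at side crop (220,230) shows two drilled pieces and pocket 0 empty. I'll set it down, release, turn the wrist and look over the jig.

```bash
python3 -m creep '[[0,0,0.04,0,0],[0,0,0.03,0,0],[0,0,0,0,0]]' >/dev/null; python3 chk.py; python3 -m creep '[[0,0,0,0,0.6],[0,0,0,0,0.6],[0,0,0,0,0.6],[0,0,-0.4,0,0.6],[0,0,-0.8,0,0.6],[0,0,-1,0,0.6],[0,0,-1,0,0.6],[0,0,-1,0,0.6],[0.1,1,-0.5,0,0.6],[0.1,1,0,0,0.6],[0.1,1,0,0,0.6],[0.1,1,0,0,0.6],[0.1,1,0,0,0.6]]' >/dev/null;  python3 -m creep '[[0,0,0,1,0.6],[0,0,0,1,0.6],[0,0,0,1,0.6],[0,0,0,1,0.6],[0,0,0,1,0.6],[0,0,0,1,0.6],[0,0,0,1,0.6],[0,0,0,1,0.6],[0,0,0,1,0.6],[0,0,0,1,0.6],[0,0,0,1,0.6],[0,0,0,1,0.6],[0,0,0,1,0.6],[0,0,0,1,0.6],[0,0,0,1,0.6],[0,0,0,0.7,0.6],[0,0,0,0,0.6]]'
python3 - <<'E'
from h import *
s,P,R=st(); print(P.round(4),yaw(R),s["q"].round(2))
p=cam("wrist"); save(p,"w5.png")
E
```

```text
[ 4.307e-01 -2.000e-04  1.280e-02] 0.267 56.8 [-2.7 -0.4  1.9]
time: 18.92
tool_pos: [0.6814, 0.0103, 0.247]
tcp_rot: [-3.14, 0.089, 0.001]
wrist_force: [-0.2, 0.1, -0.8]
width: 0.602
grip_force: 0.0
[0.6814 0.0103 0.247 ] -93.23375918002594 [-0.02  0.25  1.52  0.    1.37  1.61]
```

View pics/w5.png

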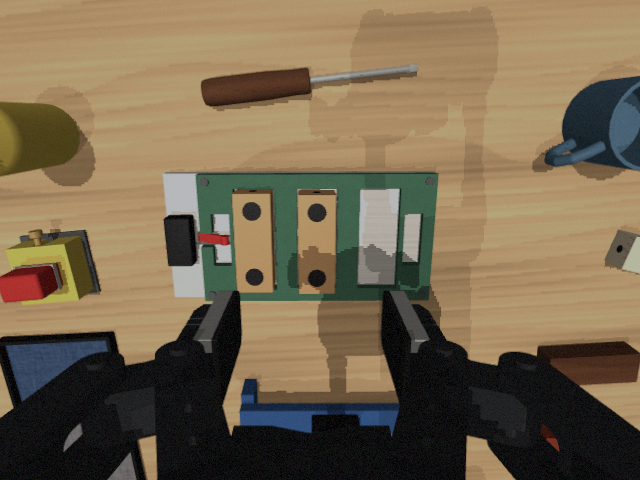

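The wrist view shows the jig clear: drilled pieces at (253,242) and (317,242), pocket 0 empty at (379,237), lever up at (213,239), bridge standing at (320,415). I'll measure the jig and the drilled pieces in this view.

```bash
cat >> h.py <<'E'
def jigfit(p,box):
    m=cv2.inRange(cv2.cvtColor(p["pixels"],cv2.COLOR_RGB2HSV),(45,50,20),(95,255,255)); z=np.zeros_like(m); l,t,r,b=box; z[t:b,l:r]=m[t:b,l:r]
    z=cv2.morphologyEx(z,cv2.MORPH_OPEN,np.ones((3,3))); v,u=np.nonzero(z)
    h=np.zeros_like(m); cv2.fillPoly(h,[cv2.convexHull(np.c_[u,v].astype(np.int32))],255)
    return wrect(p,h>0,.022)
E
python3 - <<'E'
from h import *
p=cam("wrist")
print("jig",jigfit(p,(160,165,450,305)))
for n,bx in (("d2",(230,190,275,295)),("d1",(296,188,340,297))):
    d=hsvmask(p,(5,60,90),(25,255,255),bx); 
    k=hsvmask(p,(0,0,0),(179,255,60),bx)
    # fill holes
    c,_=cv2.findContours(d.astype(np.uint8),cv2.RETR_EXTERNAL,cv2.CHAIN_APPROX_NONE); print(n,wrect(p,d,.040), cv2.boundingRect(max(c,key=len)))
w=hsvmask(p,(0,0,95),(179,60,255),(355,185,403,290)); print("pocket0",wrect(p,w,.012))
w=hsvmask(p,(0,0,95),(179,60,255),(402,205,425,270)); print("well-",wrect(p,w,.012))
E
```

```text
jig (array([632.3,   7.3]), array([233.9, 132.4]), 86.82)
d2 (array([637.5,  68.7]), array([102.2,  36.4]), -2.99) (232, 190, 42, 103)
d1 (array([631.2,   8. ]), array([98.5, 36.5]), -3.21) (297, 195, 40, 99)
pocket0 (array([628.3, -54.8]), array([101.3,  39.8]), -3.25)
well- (array([625.4, -89.2]), array([50.3, 16.7]), -2.97)
```

```bash
python3 -m creep '[[-0.49,0.06,0.5,0,0.6],[-0.49,0.05,1,0,0.6],[0,0,1,0,0.6],[0,0,1,0,0.6],[0,0,0.8,0,0.6],[0,0,0.5,0,0.6],[0,0,0.36,0,0.6],[0,0,0,0,0.6]]' 45 >/dev/null; python3 chk.py 4 && python3 -m creep '[[0,0,0,0,0],[0,0,0,0,0],[0,0,0,0,0],[0,0,0,0,0],[0,0,0,0,0]]' >/dev/null;  python3 chk.py; python3 -m creep '[[0,0,-0.2,0,0],[0,0,-0.6,0,0],[0,0,-1,0,0],[0,0,0,0,0]]' >/dev/null;  python3 chk.py
python3 - <<'E'
from h import *
s,P,R=st();print(yaw(R))
p=cam("wrist"); save(p,"w6.png")
E
```

```text
[ 0.6309  0.0076 -0.0122] 0.597 0.0 [0.7 0.6 0.2]
[ 0.6334  0.0076 -0.0093] 0.405 46.9 [-0.6 -1.5  5.5]
[0.6362 0.0075 0.0849] 0.406 46.3 [ 0.7  0.6 -0.9]
-93.27727621158614
```

```bash
python3 -m creep '[[0,0,0,0,0]]'
python3 - <<'E'
from h import *
s,P,R=st();print(P,R.round(3).tolist(),s["joint_vel"].round(3))
E
```

```text
time: 21.32
tool_pos: [0.6308, 0.0076, 0.0781]
tcp_rot: [-3.14, 0.09, 0.004]
wrist_force: [-1.0, 0.1, -1.4]
width: 0.405
grip_force: 46.2
[0.63083717 0.00763776 0.07814379] [[0.998, -0.057, -0.002], [-0.057, -0.998, 0.0], [-0.002, 0.0, -1.0]] [-0.001  0.016  0.015 -0.    -0.001 -0.   ]
```

View pics/w6.png

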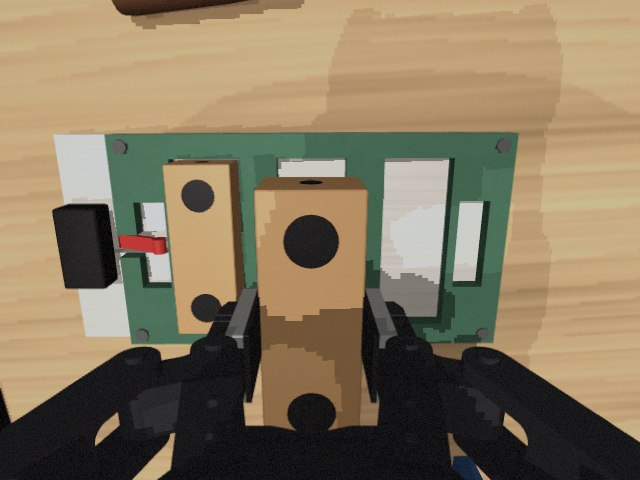

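The held piece hangs level between the pads in the wrist view: near end at (311,185), holes at (311,241) and (311,412). The lever shows raised at (143,243). On to the tray.

```bash
python3 -m creep '[[0,0,-0.8,0,0],[0,0,-0.7,-1,0],[0,0,0,-1,0],[0,0,0,-1,0],[0,0,0,-1,0],[0,0,0,-1,0],[0,0,0,-1,0],[0,0,0,-1,0],[0,0,0,-1,0],[0,0,0,-1,0],[0,0,0,-1,0],[0,0,0,-1,0],[0,0,0,-1,0],[0,0,0,-1,0],[0,0,0,-1,0],[0,0,0,-1,0],[0,0,0,-1,0],[0,0,0,-0.3,0]]' >/dev/null;  python3 -m creep '[[0.73,-0.58,0,0,0],[0.73,-0.58,0,0,0],[0.73,-0.58,0,0,0],[0.73,-0.58,0,0,0],[0.73,-0.58,0,0,0],[0.73,-0.58,0,0,0],[0.73,-0.58,0,0,0],[0.73,-0.58,0,0,0],[0,0,0,0,0],[0,0,0,0,0]]'
python3 - <<'E'
from h import *
s,P,R=st();print(P.round(4),yaw(R),s["q"].round(2))
p=cam("wrist"); save(p,"w7.png")
for d in bot.regions_of("tray",p): print(wrect(p,d["mask"],.014),d["bbox"],d["score"])
E
```

```text
time: 24.82
tool_pos: [0.3993, 0.2987, 0.1536]
tcp_rot: [2.218, 2.224, -0.002]
wrist_force: [0.1, 0.2, -1.4]
width: 0.407
grip_force: 46.2
[0.3993 0.2987 0.1536] 0.13927209457571388 [ 0.59 -0.04  2.02 -0.    1.16  0.59]
(array([423.9, 307.7]), array([214.4, 131.6]), -0.01) [200.1, 107.9, 493.4, 278.9] 0.92
```

View pics/w7.png

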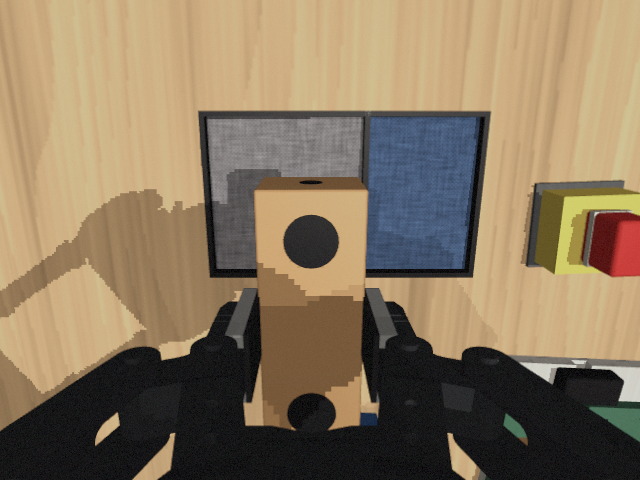

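The tray spans (200,112) to (490,278); the divider is at x 367, with the big grey compartment on the left. The fit puts its centre at (424, 308) mm with yaw 0. I'll place piece 1 at x 347.

```bash
python3 -m creep '[[0.09,-0.52,0,0,0],[0.09,-0.52,0.2,0,0],[0,0,0.8,0,0],[0,0,0.8,0,0],[0,0,0.8,0,0],[0,0,0.5,0,0],[0,0,0.28,0,0],[0,0,0,0,0]]' >/dev/null; python3 chk.py; python3 -m creep '[[0,0,0,0,0.6],[0,0,0,0,0.6],[0,0,0,0,0.6],[0,0,-0.4,0,0.6],[0,0,-1,0,0.6],[0,0,-1,0,0.6],[0,0,-0.6,0,0.6]]' >/dev/null; python3 chk.py
python3 - <<'E'
from h import *
p=cam("wrist")
for d in bot.regions_of("drilled0",p): print(wrect(p,d["mask"],.032),d["bbox"],d["score"])
E
```

```text
[ 0.3479  0.3074 -0.0151] 0.41 46.2 [-0.   0.4 -0.2]
[0.3487 0.3091 0.1387] 0.6 0.0 [ 0.4 -0.5  0.5]
(array([348.4, 306.9]), array([103. ,  37.2]), -89.66) [282.5, 146.4, 337.7, 291.3] 0.56
(array([419.2, 311.6]), array([202.5, 124.2]), 0.22) [262.5, 124.7, 567.7, 298.4] 0.26
```

```bash
python3 -m creep '[[-0.6,0.72,0,0,0.6],[-0.6,0.72,0,0,0.6],[-0.6,0.72,0,0,0.6],[-0.6,0.72,0,0,0.6],[-0.6,0.72,0,0,0.6],[-0.6,0.72,0,0,0.6],[-0.6,0.71,0,0,0.6],[-0.57,0.71,0,0,0.6]]' >/dev/null;  python3 -m creep '[[0,0,0,1,0.6],[0,0,0,1,0.6],[0,0,0,1,0.6],[0,0,0,1,0.6],[0,0,0,1,0.6],[0,0,0,1,0.6],[0,0,0,1,0.6],[0,0,0,1,0.6],[0,0,0,1,0.6],[0,0,0,1,0.6],[0,0,0,1,0.6],[0,0,0,1,0.6],[0,0,0,1,0.6],[0,0,0,1,0.6],[0,0,0,1,0.6],[0,0,0,1,0.6],[0,0,0,0.3,0.6],[0,0,0,0,0.6]]' >/dev/null
python3 - <<'E'
from h import *
s,P,R=st();print(P.round(4),yaw(R)); p=cam("wrist")
d=bot.regions_of("drilled0",p)
for x in d: print(wrect(p,x["mask"],.040),x["bbox"],x["score"])
E
```

```text
[0.6346 0.0701 0.1345] -93.20588363609382
(array([636.9,  69.3]), array([100.5,  35.7]), -2.92) [282.6, 143.8, 339.1, 292.8] 0.69
```

```bash
python3 -m creep '[[0.02,0.015,0.8,0,0.6],[0,0,0.8,0,0.6],[0,0,0.7,0,0.6],[0,0,0.4,0,0.6],[0,0,0.17,0,0.6],[0,0,0,0,0.6]]' >/dev/null; python3 chk.py 4 && python3 -m creep '[[0,0,0,0,0],[0,0,0,0,0],[0,0,0,0,0],[0,0,0,0,0],[0,0,0,0,0]]' >/dev/null;  python3 chk.py; python3 -m creep '[[0,0,-0.2,0,0],[0,0,-0.6,0,0],[0,0,-1,0,0],[0,0,-1,0,0],[0,0,-0.4,-1,0],[0,0,0,-1,0],[0,0,0,-1,0],[0,0,0,-1,0],[0,0,0,-1,0],[0,0,0,-1,0],[0,0,0,-1,0],[0,0,0,-1,0],[0,0,0,-1,0],[0,0,0,-1,0],[0,0,0,-1,0],[0,0,0,-1,0],[0,0,0,-1,0],[0,0,0,-1,0],[0,0,0,-1,0],[0,0,0,-1,0]]' >/dev/null;  python3 -m creep '[[0,0,0,-0.3,0],[0,0,0,0,0]]'
```

```text
[ 0.6364  0.0693 -0.008 ] 0.601 0.0 [ 0.3  0.1 -0.8]
[ 0.6377  0.0694 -0.0063] 0.405 46.2 [-0.3  0.6  5.1]
time: 34.38
tool_pos: [0.6357, 0.0693, 0.1517]
tcp_rot: [-2.22, -2.222, 0.0]
wrist_force: [-0.1, 0.1, 0.0]
width: 0.407
grip_force: 45.4
```

```bash
python3 -m creep '[[0.6,-0.56,0,0,0],[0.6,-0.56,0,0,0],[0.6,-0.56,0,0,0],[0.6,-0.56,0,0,0],[0.6,-0.56,0,0,0],[0.6,-0.55,0,0,0],[0.6,-0.55,0,0,0],[0.57,-0.55,0,0,0],[0,0,0.6,0,0],[0,0,0.8,0,0],[0,0,0.8,0,0],[0,0,0.6,0,0],[0,0,0.35,0,0],[0,0,0.14,0,0],[0,0,0,0,0]]' >/dev/null; python3 chk.py; python3 -m creep '[[0,0,0,0,0.6],[0,0,0,0,0.6],[0,0,0,0,0.6],[0,0,-0.4,0,0.6],[0,0,-1,0,0.6],[0,0,-1,0,0.6],[0,0,-1,0,0.6]]' >/dev/null; python3 chk.py
python3 - <<'E'
from h import *
p=cam("wrist")
for d in bot.regions_of("drilled0",p): print(wrect(p,d["mask"],.032),d["bbox"],d["score"])
p=cam("scene")
for d in bot.regions_of("blank0",p): print(wrect(p,d["mask"],.02),d["bbox"],d["score"])
E
```

```text
[ 0.4135  0.3076 -0.0123] 0.404 45.5 [ 0.6 -0.2 -0. ]
[0.4129 0.3072 0.1591] 0.597 0.0 [0.  0.2 0.4]
(array([351. , 306.5]), array([102.4,  39.9]), -89.78) [197.8, 144.1, 256.4, 278.8] 0.88
(array([413.9, 307.1]), array([99.9, 35.7]), -89.97) [289.1, 144.7, 336.7, 274.9] 0.67
(array([ 587.6, -355. ]), array([105.4,  49.8]), 73.93) [154.2, 277.9, 203.2, 298.7] 0.73
(array([ 358.4, -292.5]), array([100.9,  57.9]), 82.73) [161.6, 193.4, 206.4, 214.9] 0.69
(array([ 466.8, -288. ]), array([100.3,  54. ]), -89.47) [175.8, 225.4, 217.7, 257.3] 0.65
```

```bash
python3 -m creep '[[-0.86,0.08,0,0,0.6],[-0.86,0.08,0,0,0.6],[-0.86,0.08,0,0,0.6],[-0.86,0.08,0,0,0.6],[-0.86,0.08,0,0,0.6],[-0.86,0.08,0,0,0.6],[-0.86,0.08,0,0,0.6],[-0.86,0.08,0,0,0.6],[-0.86,0.08,0,0,0.6],[-0.86,0.08,0,0,0.6],[-0.86,0.08,0,0,0.6],[-0.86,0.08,0,0,0.6],[-0.86,0.08,0,0,0.6],[-0.76,0.08,0,0,0.6],[0,0,0,0,0.6],[0,0,0,0,0.6]]' >/dev/null
python3 - <<'E'
from h import *
s,P,R=st();print(P.round(4),yaw(R),s["q"].round(2)); p=cam("wrist");save(p,"w8.png")
for x in bot.regions_of("blank0",p): print(wrect(p,x["mask"],.028),np.round(x["bbox"]),x["score"])
E
```

```text
[ 0.469  -0.2884  0.1554] 0.08171902841798291 [-0.6   0.06  1.91  0.    1.17 -0.6 ]
(array([ 584.3, -345.6]), array([95.4, 47.3]), 73.67) [419. 222. 502. 343.] 0.91
(array([ 360.4, -290.7]), array([103.8,  44.6]), 82.85) [138. 144. 202. 284.] 0.86
(array([ 466.9, -286.6]), array([102. ,  36.6]), -89.77) [284. 140. 332. 275.] 0.71
```

View pics/w8.png

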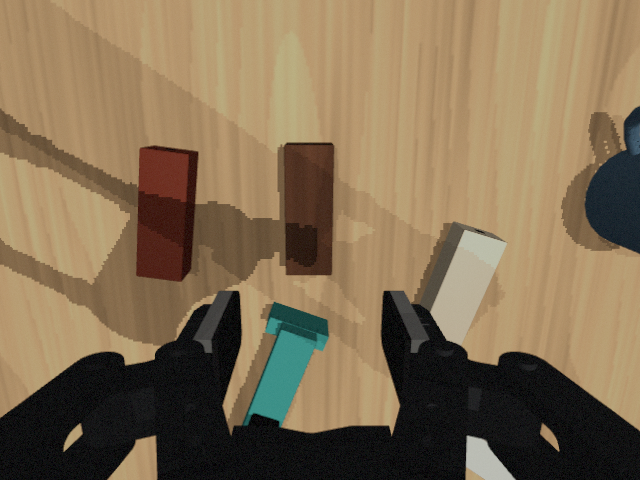

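All three blanks are in view: brown (308,208), red (168,212) and cream (462,280). The teal look-alike is at (290,365). I'll pick the brown one and carry it to pocket 2.

```bash
python3 -m creep '[[0.03,-0.04,0.6,0,0.6],[0,0,0.8,0,0.6],[0,0,0.8,0,0.6],[0,0,0.7,0,0.6],[0,0,0.4,0,0.6],[0,0,0.13,0,0.6],[0,0,0,0,0.6]]' >/dev/null; python3 chk.py 4 && python3 -m creep '[[0,0,0,0,0],[0,0,0,0,0],[0,0,0,0,0],[0,0,0,0,0],[0,0,0,0,0]]' >/dev/null;  python3 chk.py; python3 -m creep '[[0,0,-0.2,0,0],[0,0,-0.6,0,0],[0,0,-1,0,0],[0,0,-0.7,0,0],[0.71,0.34,0,0,0],[0.71,0.34,0,0,0],[0.71,0.34,0,0,0],[0.71,0.34,0,0,0],[0.71,0.34,0,0,0],[0.71,0.34,0,0,0],[0.71,0.34,0,0,0],[0.71,0.34,0,0,0],[0.71,0.32,0,0,0],[0.71,0.32,0,0,0],[0,0,0,0,0]]' >/dev/null; python3 chk.py; python3 -m creep '[[0,0,0,1,0],[0,0,0,1,0],[0,0,0,1,0],[0,0,0,1,0],[0,0,0,1,0],[0,0,0,1,0],[0,0,0,1,0],[0,0,0,1,0],[0,0,0,1,0],[0,0,0,1,0],[0,0,0,1,0],[0,0,0,1,0],[0,0,0,1,0],[0,0,0,1,0],[0,0,0,1,0],[0,0,0,1,0],[0,0,0,0.27,0],[0,0,0,0,0],[0,0,0,0,0]]' >/dev/null
python3 - <<'E'
from h import *
s,P,R=st();print(P.round(4),yaw(R)); p=cam("wrist");save(p,"w9.png")
print("jig?",[ (np.round(x["bbox"]),x["score"]) for x in bot.regions_of("jig",p)])
E
```

```text
[ 0.4683 -0.2874 -0.0141] 0.601 0.0 [ 0.4  0.1 -0.4]
[ 0.4695 -0.2887 -0.0126] 0.398 45.5 [-0.2  1.8  6.1]
[0.6362 0.0696 0.111 ] 0.395 45.0 [-0.6 -0.1 -1.6]
[0.6354 0.067  0.1108] -93.06509537184303
jig? [(array([167., 123., 592., 320.]), 0.91), (array([256., 166., 364., 430.]), 0.33)]
```

View pics/w9.png

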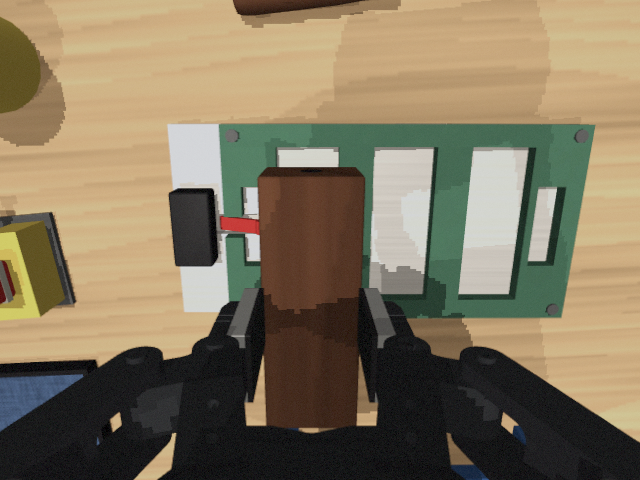

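Run:
```python
from h import *
p=cam("wrist"); s,P,R=st()
m=hsvmask(p,(0,60,15),(15,255,110),(245,160,375,290)); v,u=np.nonzero(m); print(u.min(),u.max(),v.min())
zt=P[2]+.0126+.028
for uv in ([260,178],[364,178],[266,425],[357,425]): 
    X=pix2w(p,[uv],zt)[0]; print(uv,((X-P)@R*1000).round(1))
print(jigfit(p,(165,115,600,325)))
for n,b in (("p1",(366,140,440,300)),("p0",(455,140,532,302))):
    w=hsvmask(p,(0,0,95),(179,70,255),b); print(n,wrect(p,w,.012))
```

```text
259 364 167
[260, 178] [ 50.  -17.  -40.6]
[364, 178] [ 50.   17.2 -40.6]
[266, 425] [-47.1 -17.9 -40.6]
[357, 425] [-47.1  17.9 -40.6]
(array([632. ,   7.7]), array([233.7, 131.4]), 86.9)
p1 (array([629.3,   7.2]), array([107.4,  39.9]), -3.51)
p0 (array([627.8, -56. ]), array([103.4,  37.1]), -2.9)
```

```bash
python3 -m creep '[[0,-0.055,0.6,0,0],[0,0,0.7,0,0],[0,0,0.5,0,0],[0,0,0.18,0,0],[0,0,0,0,0]]' >/dev/null; python3 chk.py; python3 -m creep '[[0,0,0.08,0,0],[0,0,0.04,0,0],[0,0,0,0,0]]' >/dev/null; python3 chk.py 4 && python3 -m creep '[[0,0,0.06,0,0],[0,0,0.04,0,0],[0,0,0,0,0]]' >/dev/null && python3 chk.py 6 && python3 -m creep '[[0,0,0.04,0,0],[0,0,0,0,0]]' >/dev/null && python3 chk.py
```

```text
[0.6353 0.07   0.0114] 0.395 45.0 [-0.2  0.3 -0.9]
[0.6364 0.0702 0.007 ] 0.394 45.4 [-1.6  0.5  3.5]
[0.6354 0.0703 0.0041] 0.396 46.7 [-10.2  -0.3  18.8]
```

```bash
python3 -m creep '[[0,0,-0.1,0,0],[0,0,-0.1,0,0],[-0.035,0,0,0,0],[0,0,0,0,0]]' >/dev/null; python3 chk.py; python3 -m creep '[[0,0,0.1,0,0],[0,0,0,0,0]]' >/dev/null; python3 chk.py 4 && python3 -m creep '[[0,0,0.06,0,0],[0,0,0,0,0]]' >/dev/null && python3 chk.py 4 && python3 -m creep '[[0,0,0.06,0,0],[0,0,0,0,0]]' >/dev/null && python3 chk.py
```

```text
[0.6331 0.0701 0.01  ] 0.394 45.0 [-0.3  0.1 -0.8]
[0.633  0.0701 0.0046] 0.394 45.0 [-0.3  0.2 -0.6]
[0.6336 0.0701 0.0023] 0.394 45.0 [ 0.1  0.4 -0. ]
[ 6.339e-01  7.010e-02 -4.000e-04] 0.392 45.0 [ 0.1 -0.7 -1. ]
```

```bash
python3 -m creep '[[0,0,0.04,0,0],[0,0,0,0,0]]' >/dev/null; python3 chk.py 4 && python3 -m creep '[[0,0,0.05,0,0],[0,0,0,0,0]]' >/dev/null && python3 chk.py 4 && python3 -m creep '[[0,0,0.05,0,0],[0,0,0,0,0]]' >/dev/null && python3 chk.py; python3 -m creep '[[0,0,0,0,0.58],[0,0,0,0,0.58],[0,0,0,0,0.58],[0,0,-0.4,0,0.58],[0,0,-1,0,0.58],[0,0,-1,0,0.58],[0,0,0,0,0.58],[0,0,0,0,0.58]]' >/dev/null;python3 - <<'E'
from h import *
s,P,R=st();print(P.round(4),yaw(R)); p=cam("wrist");save(p,"w10.png",(120,90,600,450),1.6)
for x in bot.regions_of("blank0",p): print(wrect(p,x["mask"],.040),np.round(x["bbox"]),x["score"])
E
```

```text
[ 6.34e-01  7.02e-02 -6.00e-04] 0.395 46.1 [-3.6 -0.4  8.5]
[0.6342 0.0701 0.119 ] -93.10509066612767
(array([636.1,  70.5]), array([100. ,  35.8]), -3.11) [282. 148. 341. 300.] 0.92
```

View pics/w10.png

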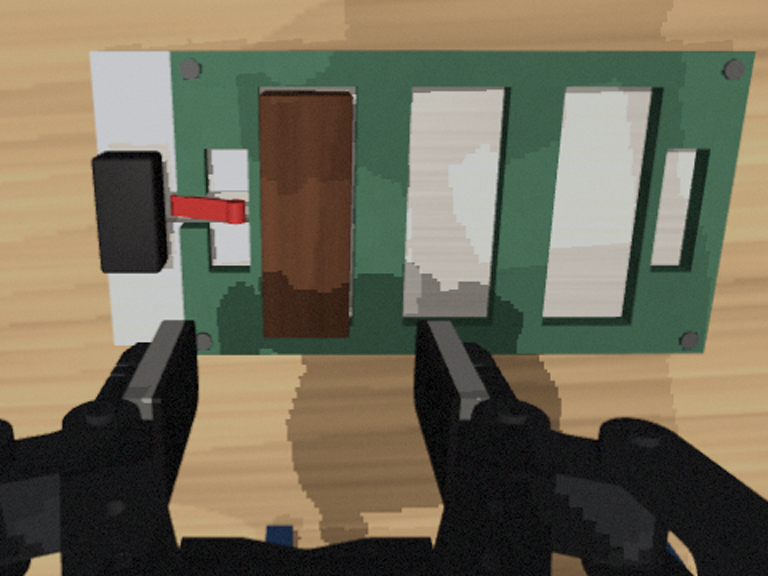

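Brown is seated in pocket 2 (crop 262-352 by 92-337), inside the pocket and flat. The pocket rims at pockets 1 and 0 are clear. On to the cream blank.

```bash
python3 -m creep '[[-0.05,0.84,-0.3,0,0.6],[-0.05,0.84,-0.3,0,0.6],[-0.05,0.84,0,0,0.6],[-0.05,0.84,0,0,0.6],[-0.05,0.84,0,0,0.6],[-0.05,0.84,0,0,0.6],[-0.05,0.84,0,0,0.6],[-0.05,0.84,0,0,0.6],[-0.05,0.84,0,0,0.6],[-0.05,0.84,0,0,0.6]]' >/dev/null; python3 -m creep '[[0,0,0,-1,0.6],[0,0,0,-1,0.6],[0,0,0,-1,0.6],[0,0,0,-1,0.6],[0,0,0,-1,0.6],[0,0,0,-1,0.6],[0,0,0,-1,0.6],[0,0,0,-1,0.6],[0,0,0,-1,0.6],[0,0,0,-1,0.6],[0,0,0,-1,0.6],[0,0,0,-1,0.6],[0,0,0,-1,0.6],[0,0,0,-0.4,0.6],[0,0,0,0,0.6],[0,0,0,0,0.6]]' >/dev/null
cat >> h.py <<'E'
def go(x,y,ang,zt):  # what remains to a target, in move units (shift in present axes)
    s,P,R=st(); d=(np.array([x,y,zt])-P)@R/.05; da=(ang-yaw(R)+90)%180-90
    print("TCP",P.round(4),"yaw",round(yaw(R),2),"shift",d.round(3),"spin",round(-np.radians(da)*10,2),"q6",round(s["q"][5],2))
E
python3 - <<'E'
from h import *
p=cam("wrist")
for x in bot.regions_of("blank0",p): print(wrect(p,x["mask"],.028),np.round(x["bbox"]),x["score"]); c,_,a=wrect(p,x["mask"],.028); go(c[0]/1e3,c[1]/1e3,a-90,-.016)
print([(np.round(x["bbox"]),x["score"]) for x in bot.look_for("mug",p)])
E
```

```text
(array([ 587.6, -351.9]), array([102.6,  36.6]), 72.86) [290. 146. 341. 286.] 0.93
TCP [ 0.5859 -0.3477  0.1472] yaw -16.36 shift [-0.071  0.059  3.263] spin 0.14 q6 -0.29
(array([ 382., -301.]), array([109.3,  43.3]), 62.13) [  0. 157.  60. 296.] 0.69
TCP [ 0.5859 -0.3477  0.1472] yaw -16.36 shift [-0.252 -4.173  3.267] spin 2.01 q6 -0.29
[(array([423.,   1., 593., 125.]), 0.64)]
```

```bash
python3 -m creep '[[-0.06,0.06,0.6,0.14,0.6],[0,0,0.8,0,0.6],[0,0,0.8,0,0.6],[0,0,0.6,0,0.6],[0,0,0.35,0,0.6],[0,0,0.14,0,0.6],[0,0,0,0,0.6]]' >/dev/null; python3 chk.py 4 && python3 -m creep '[[0,0,0,0,0],[0,0,0,0,0],[0,0,0,0,0],[0,0,0,0,0],[0,0,0,0,0]]' >/dev/null;  python3 chk.py; python3 -m creep '[[0,0,-0.2,0,0],[0,0,-0.6,0,0],[0,0,-1,0,0],[0,0,-1,0,0],[0,0,0,0,0]]' >/dev/null
python3 - <<'E'
from h import *
s,P,R=st();print(s["width"],s["grip_force"]); go(.632,.0078,-93.15,.09)
E
```

```text
[ 0.5887 -0.3519 -0.0162] 0.599 0.0 [-0.7  0.   1.2]
[ 0.5897 -0.3525 -0.0147] 0.409 45.5 [-0.5  0.6  6.5]
0.4028765899083228 44.98769760131836
TCP [ 0.5917 -0.3539  0.1302] yaw -17.13 shift [ 7.152 -1.369  0.768] spin 13.27 q6 -0.28
```

```bash
python3 -m creep '[[0.71,-0.14,0,0,0],[0.71,-0.14,0,0,0],[0.71,-0.14,0,0,0],[0.71,-0.14,0,0,0],[0.71,-0.14,0,0,0],[0.71,-0.14,0,0,0],[0.71,-0.14,0,0,0],[0.71,-0.13,0,0,0],[0.71,-0.13,0,0,0],[0.71,-0.13,0,0,0]]' >/dev/null; python3 -m creep '[[0,0,0.2,1,0],[0,0,0.3,1,0],[0,0,0.3,1,0],[0,0,0,1,0],[0,0,0,1,0],[0,0,0,1,0],[0,0,0,1,0],[0,0,0,1,0],[0,0,0,1,0],[0,0,0,1,0],[0,0,0,1,0],[0,0,0,1,0],[0,0,0,1,0],[0,0,0,0.27,0],[0,0,0,0,0],[0,0,0,0,0]]' >/dev/null
cat >> h.py <<'E'
def held(p,b):  # mean tool-x of the held piece's top front edge (mm), b = bottom above TCP
    s,P,R=st(); e=cv2.Canny(cv2.GaussianBlur(p["pixels"],(3,3),0),30,80)
    r=e[120:230,275:350].sum(1)/255; ys=[i+120 for i in np.argsort(r)[::-1][:5]]
    for y in sorted(ys): print(y,int(r[y-120]),((pix2w(p,[[311,y]],P[2]+b+.028)[0]-P)@R*1000).round(1)[:1],end="; ")
    print()
E
python3 - <<'E'
from h import *
p=cam("wrist"); held(p,.0155)
for x in bot.regions_of("blank0",p)[:2]: print(wrect(p,x["mask"],.04+.08),np.round(x["bbox"]),x["score"])
print(jigfit(p,(20,90,640,380)))
go(.632,.0078,-93.15,.009)
E
```

```text
141 65 [62.]; 144 42 [61.]; 145 23 [60.7]; 173 72 [51.9]; 184 75 [48.4]; 
(array([657.8,  44.8]), array([64.1, 25.8]), -2.48) [154. 146. 239. 321.] 0.88
(array([626.1,   8.4]), array([105.1,  37.7]), -3.04) [255. 170. 364. 433.] 0.8
(array([631.8,   7.7]), array([233.6, 131.3]), 86.88)
TCP [0.6272 0.0078 0.0832] yaw -93.13 shift [ 0.095 -0.004  1.484] spin 0.0 q6 1.6
```

```bash
python3 -m creep '[[0.04,0,0.5,0,0],[0.04,0,0.6,0,0],[0,0,0.3,0,0],[0,0,0.08,0,0],[0,0,0,0,0]]' >/dev/null; python3 chk.py; python3 -m creep '[[0,0,0.06,0,0],[0,0,0,0,0]]' >/dev/null; python3 chk.py 3.5 && python3 -m creep '[[0,0,0.06,0,0],[0,0,0,0,0]]' >/dev/null && python3 chk.py 3.5 && python3 -m creep '[[0,0,0.06,0,0],[0,0,0,0,0]]' >/dev/null && python3 chk.py 3.5 && python3 -m creep '[[0,0,0.05,0,0],[0,0,0,0,0]]' >/dev/null && python3 chk.py 3.5 && python3 -m creep '[[0,0,0.05,0,0],[0,0,0,0,0]]' >/dev/null && python3 chk.py
```

```text
[0.6317 0.0076 0.0097] 0.405 45.0 [0.7 0.3 0.4]
[0.6318 0.0076 0.007 ] 0.401 45.0 [-1.4 -0.1 -0.1]
[0.6311 0.0076 0.0031] 0.401 45.0 [-0.5 -0.1 -0.1]
[ 0.6311  0.0076 -0.    ] 0.402 45.0 [-0.1  0.2 -1.1]
[ 0.6311  0.0076 -0.0025] 0.401 45.0 [-0.5 -0.1 -0. ]
[ 0.6314  0.0076 -0.0028] 0.401 46.1 [-4.9 -0.2 10.8]
```

```bash
python3 -m creep '[[0,0,0,0,0.58],[0,0,0,0,0.58],[0,0,0,0,0.58],[0,0,-0.4,0,0.58],[0,0,-1,0,0.58],[0,0,-1,0,0.58],[-0.56,0.69,-0.6,0,0.6],[-0.56,0.69,0,0,0.6],[-0.56,0.69,0,0,0.6],[-0.56,0.69,0,0,0.6],[-0.56,0.69,0,0,0.6],[-0.56,0.69,0,0,0.6],[-0.56,0.69,0,0,0.6],[-0.56,0.69,0,0,0.6],[-0.56,0.69,0,0,0.6]]' >/dev/null; python3 -m creep '[[0,0,0,-1,0.6],[0,0,0,-1,0.6],[0,0,0,-1,0.6],[0,0,0,-1,0.6],[0,0,0,-1,0.6],[0,0,0,-1,0.6],[0,0,0,-1,0.6],[0,0,0,-1,0.6],[0,0,0,-1,0.6],[0,0,0,-1,0.6],[0,0,0,-1,0.6],[0,0,0,-1,0.6],[0,0,0,-1,0.6],[0,0,0,-1,0.6],[0,0,0,-1,0.6],[0,0,0,0,0.6],[0,0,0,0,0.6]]' >/dev/null
python3 - <<'E'
from h import *
p=cam("wrist")
for x in bot.regions_of("blank0",p): c,w,a=wrect(p,x["mask"],.028); print(c,w,a,np.round(x["bbox"]),x["score"]); go(c[0]/1e3,c[1]/1e3,a-90,-.017)
p=cam("scene")
for d in bot.regions_of("blank0",p): print(wrect(p,d["mask"],.02),np.round(d["bbox"]),d["score"])
E
```

```text
[ 355.8 -290.7] [102.6  36.7] 81.91 [278. 146. 330. 289.] 0.94
TCP [ 0.3627 -0.2886  0.1457] yaw -7.28 shift [-0.057 -0.133  3.254] spin 0.14 q6 -0.6
(array([ 358.8, -292.7]), array([101.2,  56.6]), 82.34) [164. 194. 207. 215.] 0.77
(array([624.6,  74. ]), array([115.6,  44. ]), -3.45) [352. 229. 379. 277.] 0.68
(array([622.3,  10.2]), array([117.2,  42.8]), -4.63) [323. 235. 351. 278.] 0.59
```

```bash
python3 -m creep '[[-0.08,-0.13,0.6,0.14,0.6],[0,0,0.8,0,0.6],[0,0,0.8,0,0.6],[0,0,0.6,0,0.6],[0,0,0.35,0,0.6],[0,0,0.12,0,0.6],[0,0,0,0,0.6]]' >/dev/null; python3 chk.py 4 && python3 -m creep '[[0,0,0,0,0],[0,0,0,0,0],[0,0,0,0,0],[0,0,0,0,0],[0,0,0,0,0]]' >/dev/null;  python3 chk.py; python3 -m creep '[[0,0,-0.2,0,0],[0,0,-0.6,0,0],[0,0,-1,0,0],[0,0,-1,0,0],[0,0,0,0,0]]' >/dev/null
python3 - <<'E'
from h import *
s,P,R=st();print(s["width"],s["grip_force"]); go(.6262,-.0543,-93.15,.09)
E
```

```text
[ 0.3556 -0.2917 -0.0182] 0.598 0.0 [ 0.  -0.2 -0.2]
[ 0.3567 -0.2926 -0.017 ] 0.403 45.6 [-0.2  1.   5.2]
0.40176683673200114 45.143006443977356
TCP [ 0.3585 -0.2943  0.127 ] yaw -8.02 shift [5.504 4.627 0.746] spin 14.86 q6 -0.6
```

```bash
python3 -m creep '[[0.61,0.51,0,0,0],[0.61,0.51,0,0,0],[0.61,0.51,0,0,0],[0.61,0.51,0,0,0],[0.61,0.51,0,0,0],[0.61,0.51,0,0,0],[0.61,0.51,0,0,0],[0.61,0.51,0,0,0],[0.61,0.51,0,0,0]]' >/dev/null; python3 -m creep '[[0,0,0.2,1,0],[0,0,0.3,1,0],[0,0,0.3,1,0],[0,0,0,1,0],[0,0,0,1,0],[0,0,0,1,0],[0,0,0,1,0],[0,0,0,1,0],[0,0,0,1,0],[0,0,0,1,0],[0,0,0,1,0],[0,0,0,1,0],[0,0,0,1,0],[0,0,0,1,0],[0,0,0,0.86,0],[0,0,0,0,0],[0,0,0,0,0]]' >/dev/null
python3 - <<'E'
from h import *
p=cam("wrist"); held(p,.0180)
go(.6262,-.0543,-93.15,.007); s,P,R=st(); print(s["width"])
E
```

```text
134 70 [64.1]; 138 29 [62.9]; 139 35 [62.6]; 168 75 [53.7]; 178 48 [50.6]; 
TCP [ 0.6206 -0.0518  0.0811] yaw -93.1 shift [0.116 0.043 1.482] spin 0.01 q6 1.5
0.40535695711135633
```

```bash
python3 -m creep '[[0.05,0.02,0.5,0,0],[0.055,0.02,0.6,0,0],[0,0,0.3,0,0],[0,0,0.08,0,0],[0,0,0,0,0]]' >/dev/null; python3 chk.py; python3 -m creep '[[0,0,0.06,0,0],[0,0,0,0,0]]' >/dev/null; python3 chk.py 3.5 && python3 -m creep '[[0,0,0.06,0,0],[0,0,0,0,0]]' >/dev/null && python3 chk.py 3.5 && python3 -m creep '[[0,0,0.06,0,0],[0,0,0,0,0]]' >/dev/null && python3 chk.py 3.5 && python3 -m creep '[[0,0,0.05,0,0],[0,0,0,0,0]]' >/dev/null && python3 chk.py 3.5 && python3 -m creep '[[0,0,0.05,0,0],[0,0,0,0,0]]' >/dev/null && python3 chk.py
```

```text
[ 0.6267 -0.0542  0.0082] 0.407 45.2 [-0.2  0.8 -1.1]
[ 0.6268 -0.0542  0.0055] 0.403 45.2 [ 0.3 -0.9 -1.2]
[ 0.6261 -0.0542  0.0016] 0.404 45.2 [-0.3 -0.5 -0.4]
[ 0.6259 -0.0541 -0.0017] 0.401 45.2 [-0.5 -0.5  0.1]
[ 0.6261 -0.0542 -0.004 ] 0.404 45.2 [-0.   0.2 -0. ]
[ 0.6266 -0.0542 -0.0049] 0.406 46.0 [-2.4  0.   5.8]
```

```bash
python3 -m creep '[[0,0,0,0,0.58],[0,0,0,0,0.58],[0,0,0,0,0.58],[0,0,-0.4,0,0.58],[0,0,-1,0,0.58],[0,0,-1,0,0.58],[0.2,-0.3,-1,0,0.6],[0.2,-0.3,-1,0,0.6],[0.3,-0.3,0,0,0.6],[0.2,-0.3,0,0,0.6],[0,0,0,0,0.6],[0,0,0,0,0.6]]' >/dev/null;python3 - <<'E'
from h import *
s,P,R=st();print(P.round(4),yaw(R)); p=cam("wrist");save(p,"w11.png",(100,100,580,460),1.6)
print(jigfit(p,(120,130,500,340)))
for x in bot.regions_of("blank0",p): print(wrect(p,x["mask"],.040),np.round(x["bbox"]),x["score"])
q=cam("side"); 
for x in bot.regions_of("bridge",q): print(wrect(q,x["mask"],.05),np.round(x["bbox"]),x["score"])
E
```

```text
[0.6731 0.0031 0.2116] -93.14930363979816
(array([632.2,   7.4]), array([234. , 131.8]), 86.85)
(array([632.8,   7.6]), array([105.2,  37.9]), -2.45) [286. 186. 328. 304.] 0.97
(array([630.2, -52.2]), array([105.1,  40.4]), -3.11) [352. 185. 403. 305.] 0.94
(array([637.5,  68.8]), array([102.3,  39.5]), -3.22) [210. 186. 261. 300.] 0.65
(array([639.3,  23.8]), array([255.8, 128.8]), 86.82) [140. 168. 443. 308.] 0.24
(array([ 648.3, -547.3]), array([223.2,  88.7]), -37.21) [448. 322. 549. 364.] 0.85
(array([415.6, -26. ]), array([234.6,  76.8]), 86.73) [227. 248. 294. 308.] 0.64
(array([ 407.3, -487.2]), array([224.5,  67.4]), 69.72) [376. 347. 449. 445.] 0.59
(array([682.3, 425. ]), array([247.3, 101.5]), -85.09) [198. 143. 254. 182.] 0.56
```

View pics/w11.png

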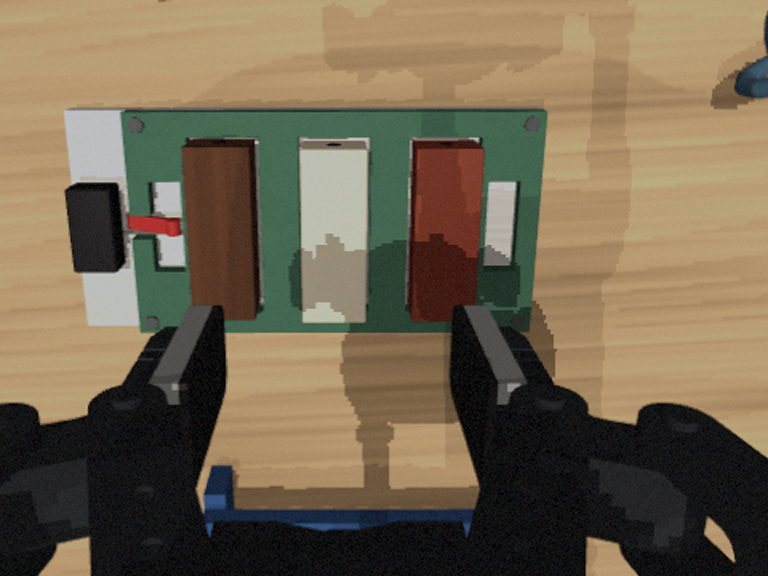

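All three blanks lie within their pockets: brown (220,230), cream (333,230) and red (446,230) in the crop. The lever is up at (155,226) and the bridge waits at (330,515). I'll fetch the bridge at the pose where I released it.

```bash
python3 -m creep '[[-0.81,0.055,0,0,0.6],[-0.81,0.055,0,0,0.6],[-0.81,0.055,0,0,0.6],[-0.81,0.055,0,0,0.6],[-0.8,0.055,0,0,0.6],[-0.8,0.055,0,0,0.6]]' >/dev/null; python3 -m creep '[[0,0,0,-1,0.6],[0,0,0,-1,0.6],[0,0,0,-1,0.6],[0,0,0,-1,0.6],[0,0,0,-1,0.6],[0,0,0,-1,0.6],[0,0,0,-1,0.6],[0,0,0,-1,0.6],[0,0,0,-1,0.6],[0,0,0,-1,0.6],[0,0,0,-1,0.6],[0,0,0,-1,0.6],[0,0,0,-1,0.6],[0,0,0,-1,0.6],[0,0,0,-1,0.6],[0,0,0,-0.68,0.6],[0,0,0,0,0.6],[0,0,0,0,0.6]]' >/dev/null
python3 - <<'E'
from h import *
go(.4307,-.0002,-3.32,.014); p=cam("wrist")
for x in bot.regions_of("bridge",p)[:2]: print(wrect(p,x["mask"],.044),np.round(x["bbox"]),x["score"])
E
```

```text
TCP [ 0.4319 -0.      0.2138] yaw -3.4 shift [-0.005 -0.024  3.997] spin -0.01 q6 0.0
(array([430.,  -0.]), array([205.7,  48.4]), 86.59) [278.  71. 338. 316.] 0.73
```

Exactly where I left it. I'll grip it and lift.

```bash
python3 -m creep '[[0,-0.02,1,0,0.6],[0,0,1,0,0.6],[0,0,0.9,0,0.6],[0,0,0.6,0,0.6],[0,0,0.35,0,0.6],[0,0,0.13,0,0.6],[0,0,0,0,0.6]]' 60 >/dev/null; python3 chk.py 4 && python3 -m creep '[[0,0,0,0,0],[0,0,0,0,0],[0,0,0,0,0],[0,0,0,0,0],[0,0,0,0,0],[0,0,0,0,0]]' >/dev/null;  python3 chk.py; python3 -m creep '[[0,0,-0.2,0,0],[0,0,-0.6,0,0],[0,0,-0.8,0,0],[0,0,-0.6,0,0],[0,0,0,0,0],[0,0,0,0,0]]' >/dev/null; python3 chk.py; python3 -c "
from h import *
go(.6310,.0082,-3.3,.05)"
```

```text
[4.311e-01 2.000e-04 1.480e-02] 0.598 0.0 [-0.9  0.1 -0.7]
[4.318e-01 1.000e-04 1.590e-02] 0.266 61.0 [-2.7 -0.9  6.9]
[4.297e-01 3.000e-04 1.233e-01] 0.271 59.8 [-0.8 -0.  -4.1]
TCP [4.297e-01 3.000e-04 1.233e-01] yaw -3.32 shift [0.392 4.014 1.457] spin -0.0 q6 0.0
```

```bash
python3 -m creep '[[0.05,0.5,0,0,0],[0.05,0.5,0,0,0],[0.05,0.5,0,0,0],[0.05,0.5,0,0,0],[0.05,0.5,0,0,0],[0.05,0.5,0,0,0],[0.05,0.51,0,0,0],[0.05,0.5,0,0,0],[0,0,0.6,0,0],[0,0,0.6,0,0],[0,0,0.3,0,0],[0,0,0,0,0],[0,0,0,0,0]]' >/dev/null; python3 chk.py
python3 - <<'E'
from h import *
go(.6310,.0086,-3.3,.027); p=cam("wrist"); save(p,"w12.png",(160,20,460,320),2)
E
```

```text
[0.6331 0.0085 0.0505] 0.268 60.0 [ 0.6 -0.7 -3.7]
TCP [0.6331 0.0085 0.0505] yaw -3.32 shift [-0.    -0.042  0.47 ] spin -0.0 q6 0.03
```

View pics/w12.png

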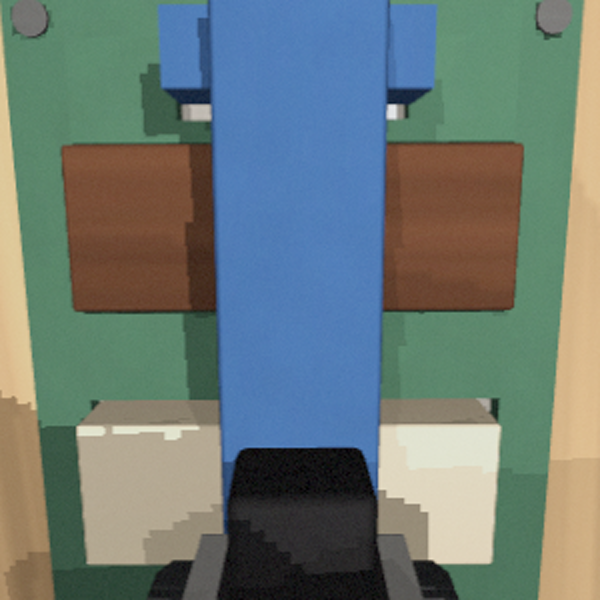

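The bridge hovers over its wells (foot at crop (297,55), with the white well floor showing symmetrically at (195,112) and (397,112)). I'll lower it in steps.

```bash
python3 -m creep '[[0,-0.02,0.1,0,0],[0,0,0.1,0,0],[0,0,0,0,0]]' >/dev/null; python3 chk.py; python3 -m creep '[[0,0,0.06,0,0],[0,0,0,0,0]]' >/dev/null; python3 chk.py 4.5 && python3 -m creep '[[0,0,0.06,0,0],[0,0,0,0,0]]' >/dev/null && python3 chk.py 4.5 && python3 -m creep '[[0,0,0.06,0,0],[0,0,0,0,0]]' >/dev/null && python3 chk.py 4.5 && python3 -m creep '[[0,0,0.05,0,0],[0,0,0,0,0]]' >/dev/null && python3 chk.py 4.5 && python3 -m creep '[[0,0,0.05,0,0],[0,0,0,0,0]]' >/dev/null && python3 chk.py
```

```text
[0.6309 0.0086 0.0394] 0.267 60.1 [-0.1  0.3 -4.8]
[0.6313 0.0086 0.0366] 0.268 60.1 [ 0.4 -0.3 -4.3]
[0.6312 0.0086 0.0335] 0.268 60.1 [ 0.2  0.4 -4. ]
[0.6312 0.0086 0.0304] 0.262 60.1 [ 0.5  0.7 -4.3]
[0.6314 0.0086 0.0282] 0.264 60.1 [ 0.9 -0.5 -4.2]
[0.6316 0.0086 0.028 ] 0.272 61.6 [-4.3  0.2  7.4]
```

```bash
python3 -m creep '[[0,0,0,0,0.6],[0,0,0,0,0.6],[0,0,0,0,0.6],[0,0,-0.4,0,0.6],[0,0,-1,0,0.6],[0,0,-1,0,0.6],[0,0,-1,0,0.6],[0.8,-0.1,-0.4,0,0.6],[0.8,-0.1,0,0,0.6],[0.8,-0.1,0,0,0.6],[0.8,-0.1,0,0,0.6],[0.8,-0.1,0,0,0.6],[0.4,-0.1,0,0,0.6],[0,0,0,0,0.6],[0,0,0,0,0.6]]' >/dev/null
python3 - <<'E'
from h import *
s,P,R=st();print(P.round(4),yaw(R)); p=cam("wrist");save(p,"w13.png")
for t,z in (("socket",.034),("plug",.070),("bridge",.056)):
  for x in bot.regions_of(t,p)[:2]: print(t,wrect(p,x["mask"],z),np.round(x["bbox"]),x["score"])
E
```

```text
[0.6143 0.2287 0.2161] -3.3490867236973556
socket (array([632. ,  80.2]), array([183.7, 124.9]), 85.81) [273. 257. 410. 436.] 0.71
socket (array([619.7, 285.6]), array([76.1, 64.9]), 2.23) [259.  92. 358. 175.] 0.55
plug (array([613.8, 284.5]), array([39.8, 25.7]), -87.6) [287. 106. 325. 164.] 0.57
bridge (array([697.7, 363.3]), array([51.5, 26.6]), 3.43) [380.   0. 447.  44.] 0.83
bridge (array([633. ,  69.4]), array([125.4,  47.4]), 86.82) [317. 308. 366. 431.] 0.55
```

View pics/w13.png

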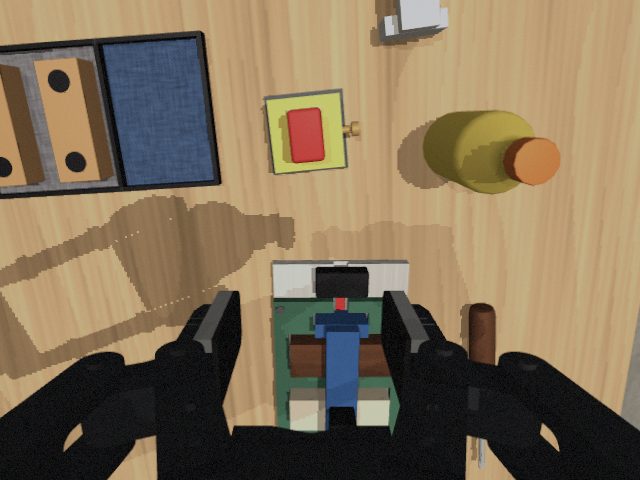

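I have now viewed more pictures than the limit, so from here on I'll use numbers only. This view shows the plug at (306,135) in its socket, the glue at (480,150) well clear, and the bridge over the blanks at (342,370). Before the plug comes out I'll check the bridge's seat against the start pose in the fixed cameras.

Run:
```python
from h import *
a0=cv2.imread("pics/side0.png")[...,::-1]; b0=cv2.imread("pics/scene0.png")[...,::-1]
def blue(im,box):
    l,t,r,b=box; m=cv2.inRange(cv2.cvtColor(np.ascontiguousarray(im[t:b,l:r]),cv2.COLOR_RGB2HSV),(105,120,40),(125,255,255)); v,u=np.nonzero(m); return len(u),u.min()+l,u.max()+l,v.min()+t,v.max()+t,(u.mean()+l).round(2),(v.mean()+t).round(2)
for n,i0,box in (("side",a0,(260,200,365,275)),("scene",b0,(280,220,392,300))):
    p=cam(n); print(n,blue(i0,box),blue(p["pixels"],box))
    r=lambda im:[int(k) for k in cv2.connectedComponentsWithStats(cv2.inRange(cv2.cvtColor(np.ascontiguousarray(im[box[1]:box[3],box[0]:box[2]+10]),cv2.COLOR_RGB2HSV),(0,140,60),(6,255,255)))[2][1:,4]]
    print(" red",r(i0),r(p["pixels"]))
go(.6138,.2845,2.4,.010)
```

```text
side (774, np.int64(281), np.int64(345), np.int64(209), np.int64(260), np.float64(316.1), np.float64(234.03)) (778, np.int64(281), np.int64(345), np.int64(209), np.int64(260), np.float64(315.95), np.float64(234.25))
 red [] [48, 3, 153, 1, 1]
scene (923, np.int64(292), np.int64(384), np.int64(237), np.int64(279), np.float64(337.58), np.float64(254.26)) (943, np.int64(292), np.int64(384), np.int64(237), np.int64(277), np.float64(338.39), np.float64(253.9))
 red [6] [2, 1, 1, 1, 1, 1, 1, 1, 1, 2, 5, 1, 1, 3, 2, 2, 20, 1, 2, 3, 2, 1, 2, 1, 5, 2, 2, 1, 5, 1, 2, 3, 3, 1, 2, 1, 1]
TCP [0.6143 0.229  0.2158] yaw -3.39 shift [ 1.108 -0.076  4.116] spin -1.01 q6 0.38
```

The bridge has the same outline as at the start, so it is home. Now the plug.

```bash
python3 -m creep '[[0.55,-0.04,0.6,0,0.6],[0.55,-0.04,0.6,0,0.6],[0,0,0,-1,0.6],[0,0,0.8,0,0.6],[0,0,0.8,0,0.6],[0,0,0.6,0,0.6],[0,0,0.4,0,0.6],[0,0,0.2,0,0.6],[0,0,0,0,0.6],[0,0,0,0,0.6]]' 90 >/dev/null; python3 -c "
from h import *
go(.6138,.2840,2.4,.010)"; python3 chk.py 4 && python3 -m creep '[[0,0,0.1,0,0.6],[0,0,0,0,0],[0,0,0,0,0],[0,0,0,0,0],[0,0,0,0,0],[0,0,0,0,0],[0,0,0,0,0]]' >/dev/null;  python3 chk.py
```

```text
TCP [0.6146 0.2856 0.0174] yaw 2.4 shift [-0.031 -0.018  0.147] spin 0.0 q6 0.36
[0.6146 0.2856 0.0174] 0.6 0.0 [ 0.2 -0.5  0.6]
[0.6137 0.2853 0.0113] 0.282 90.2 [-0.4 -0.4  4.7]
```

```bash
python3 -m creep '[[0,0,-0.1,0,0],[0,0,-0.1,0,0],[0,0,-0.1,0,0],[0,0,-0.15,0,0],[0,0,-0.3,0,0],[0,0,-0.5,0,0],[0,0,-0.5,0,0],[0,0,0,0,0],[0,0,0,0,0]]' >/dev/null;  python3 chk.py
python3 - <<'E'
from h import *
go(.485,.3077,2.4,.12); p=cam("wrist")
for t,z in (("plug",.035+.09),("socket",.034)):
  for x in bot.regions_of(t,p)[:2]: print(t,wrect(p,x["mask"],z),np.round(x["bbox"]),x["score"])
E
```

```text
[0.6135 0.2852 0.0991] 0.283 90.7 [-0.6  0.2 -0.9]
TCP [0.6135 0.2852 0.0991] yaw 2.41 shift [ 0.557 -2.548 -0.421] spin 0.0 q6 0.36
plug (array([614.2, 273.3]), array([62.8, 32.9]), -87.3) [267. 252. 353. 395.] 0.62
socket (array([619.8, 289.6]), array([76.5, 69.7]), 0.98) [256. 172. 381. 287.] 0.62
```

The plug is out. I'll move it over the small compartment and lower it near its -y side.

```bash
python3 -m creep '[[0.027,-0.64,0,0,0],[0.027,-0.64,0,0,0],[0.027,-0.64,0,0,0],[0.027,-0.64,0,0,0],[0,0,0.5,0,0],[0,0,0.6,0,0],[0,0,0.4,0,0],[0,0,0.2,0,0],[0,0,0.06,0,0],[0,0,0,0,0]]' >/dev/null;  python3 chk.py; python3 -m creep '[[0,0,0.04,0,0],[0,0,0,0,0]]' >/dev/null;  python3 chk.py
```

```text
[0.4856 0.2853 0.0106] 0.282 90.7 [-0.5  0.2 -0.7]
[0.4856 0.2853 0.0088] 0.285 90.7 [-0.5 -0.1 -1.1]
```

```bash
python3 -m creep '[[0,0,0.04,0,0],[0,0,0,0,0]]' >/dev/null;  python3 chk.py 2.5 && python3 -m creep '[[0,0,0.03,0,0],[0,0,0,0,0]]' >/dev/null && python3 chk.py; python3 -m creep '[[0,0,0,0,0.42],[0,0,0,0,0.42],[0,0,0,0,0.42],[0,0,0,0,0.42],[0,0,-0.4,0,0.42],[0,0,-0.8,0,0.42],[0,0,-0.8,0,0.42],[0,0,0,0,0.42]]' >/dev/null
python3 - <<'E'
from h import *
s,P,R=st(); print(P.round(4)); p=cam("wrist")
m=hsvmask(p,(0,150,60),(6,255,255)); print("red top if upright",wrect(p,m,.066)," if lying",wrect(p,m,.03)); v,u=np.nonzero(m); print(u.min(),u.max(),v.min(),v.max())
E
```

```text
[0.4858 0.2854 0.0072] 0.284 91.3 [-1.  -0.5  4.6]
[0.4884 0.2868 0.1106]
red top if upright (array([486.2, 288. ]), array([43. , 24.7]), -87.62)  if lying (array([486.4, 277.1]), array([49.9, 28.7]), -87.62)
283 328 206 280
```

The plug stands upright in the compartment at (486,287). I'll nudge it over towards +y so that it lies down.

```bash
python3 -m creep '[[-0.5,0,0,0,0],[-0.5,0,0,0,0],[0,0,0.6,0,0],[0,0,0.7,0,0],[0,0,0.5,0,0],[0,0,0.14,0,0],[0,0,0,0,0]]' 20 >/dev/null; python3 chk.py; python3 -m creep '[[0.2,0,0,0,0],[0.2,0,0,0,0],[0.2,0,0,0,0],[0.15,0,0,0,0],[0.1,0,0,0,0],[0,0,0,0,0],[0,0,0,0,0],[-0.3,0,-0.3,0,0],[0,0,-0.8,0,0],[0,0,-0.8,0,0],[0,0,0,0,0],[0,0,0,0,0]]' >/dev/null
python3 - <<'E'
from h import *
s,P,R=st(); print(P.round(4)); p=cam("wrist")
for t,z in (("plug",.018),("drilled0",.032)):
  for x in bot.regions_of(t,p)[:3]: print(t,wrect(p,x["mask"],z),np.round(x["bbox"]),x["score"])
m=hsvmask(p,(0,150,60),(6,255,255)); print("red lying",wrect(p,m,.03),"upright",wrect(p,m,.066)); v,u=np.nonzero(m); print(u.min(),u.max(),v.min(),v.max())
E
```

```text
[0.4864 0.2347 0.0082] -0.003 0.0 [ 0.7 -0.5  0.3]
[0.4861 0.2618 0.1047]
plug (array([484.5, 326.7]), array([66.2, 29.3]), -86.72) [289.  65. 337. 183.] 0.75
drilled0 (array([417.1, 305.9]), array([99.3, 41.4]), -89.63) [157.  66. 232. 238.] 0.82
drilled0 (array([354.6, 305.8]), array([100.5,  48.2]), -89.35) [ 42.  60. 138. 234.] 0.59
red lying (array([483.7, 345.2]), array([26.3, 25. ]), 3.24) upright (array([483.7, 343.2]), array([22.6, 21.5]), 3.24)
289 335 68 114
```

```bash
python3 -m creep '[[0,0,-0.6,0,0],[0,0,0,0,0],[0,0,0,0,0]]'
python3 - <<'E'
from h import *
b0=cv2.imread("pics/side0.png")[...,::-1]
p=cam("side")
def blue(im,box):
    l,t,r,b=box; m=cv2.inRange(cv2.cvtColor(np.ascontiguousarray(im[t:b,l:r]),cv2.COLOR_RGB2HSV),(105,120,40),(125,255,255)); v,u=np.nonzero(m); return len(u),u.min()+l,u.max()+l,v.min()+t,v.max()+t
print(blue(b0,(260,200,365,275)),blue(p["pixels"],(260,200,365,275)))
for t in ("glue","mug","screwdriver"): print(t,[np.round(x["bbox"]).tolist() for x in bot.look_for(t,p)[:1]])
print(bot.finish_job())
E
```

```text
time: 93.3
tool_pos: [0.4855, 0.2623, 0.133]
tcp_rot: [-2.174, -2.267, 0.003]
wrist_force: [-0.2, -0.0, -1.1]
width: -0.002
grip_force: 0.0
(774, np.int64(281), np.int64(345), np.int64(209), np.int64(260)) (777, np.int64(281), np.int64(345), np.int64(209), np.int64(260))
glue [[270.0, 142.0, 288.0, 191.0]]
mug [[190.0, 200.0, 205.0, 220.0]]
screwdriver [[322.0, 198.0, 380.0, 231.0]]
the job is handed in; nothing more can be done
None
```

I changed over the jig and handed the job in at about 93 s: 3 blanks seated, bridge home, both drilled pieces flat in the tray and the plug lying in its compartment by my measurements; no verdict came back, the last mug check picked up something else, and I viewed 16 pictures, over the limit of 14.

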